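# Carry the bench magnifier with its arm kept upright

## Task

The bench magnifier's spring no longer quite holds its arm, which has flopped over to one side against its stop. Lift the magnifier by the handle on its foot, get the arm standing upright by moving the foot alone (do not touch the arm or the lens), keep it upright for at least five seconds while the foot is off the table, then set the foot down gently and squarely in the middle of the low bench riser, with the arm standing upright on its own, and let go. Never let the arm flop hard against a stop, do not tip, swing or drop the magnifier, and leave the other things on the table where they are.

Things in the scene. Friction and masses are not known exactly. Their poses are not given: they have to be found in the camera images.
- magnifier: Foot of the bench magnifier, loose, 0.62 kg (may differ by a fifth): wooden slab 200 mm (its x) by 170 mm (its y), 22 mm thick. Origin: centre of the underside, z up. Steel ballast plate (top at z = 32 mm) under a carry handle at x = -60 mm; at x = +60 mm a fork with the arm's hinge, whose axis runs along x, 100 mm above the underside.
- grip (a point): Middle of the carry handle's bar, at (-60, 0, 100) mm in the foot; axes as the foot's. The wooden bar runs along the foot's y: 24 mm wide (x), 22 mm high (z = 89 to 111 mm), 100 mm free between its two posts, 57 mm of air below it.
- lens (a point): Centre of the lens, 258 mm along the arm from its hinge at (60, 0, 100) mm in the foot; z along the arm (straight up when upright), x along the hinge as the foot's x. Arm with head: 0.18 kg (may differ by 4 %), centre of mass 193 mm from the hinge, inertia about the hinge 0.0085 kg m2; lens head 112 mm across, 20 mm thick. Not to be touched.
- lens_arm (a joint): Angle of the arm in the fork, rad: 0 upright to the foot, growing as the arm leans towards the foot's -y (turn about +x); stops at +-0.5. A 0.312 N m/rad spring pulls it to 0, gravity's 0.34 N m/rad wins; hinge friction 0.002 N m, damping 0.0015 N m s/rad. So it falls away from upright (time constant about 0.55 s); near upright on a level foot friction just holds it.
- riser: Fixed low bench riser: a level plywood board 240 mm (its x) by 210 mm (its y), top 30 mm above the table, on two bearers. Origin: centre of its underside on the table, z up. The foot is to stand on it, middle over middle, its x along the riser's x.
- paint_jar: Glass paint jar, 60 mm diameter, 75 mm tall, bystander. Origin: centre of the underside.
- glue_bottle: White glue bottle, 56 mm diameter, 150 mm tall, bystander. Origin: centre of the underside.
- varnish_tin: Steel tin, 84 mm diameter, 100 mm tall, bystander. Origin: centre of the underside.
- brush: Paint brush lying on the table, 190 mm long, bystander.
- mallet: Wooden mallet lying on the table, 240 mm long, bystander.
- duck_blank: Unfinished wooden toy duck, 85 mm long, 78 mm tall, bystander. Origin: centre of the underside.
- wood_block: Wood block 50 x 90 x 40 mm, bystander. Origin: centre of the underside.

How it is judged:
By the outcome, as a careful person would: the job done as asked, in the order asked, and still so for the second after the job is handed in, with the robot touching nothing.
It also fails if it takes over 58 s, if anything falls off the work surface, if the arm or the gripper's body presses on something with over 40 N, if the wrist force passes 120 N, or if a joint passes its speed limit or range.

## Robot

A 6-joint arm with a two-finger parallel gripper is mounted at the origin on the work surface. World frame = base frame: x ahead of the robot, y to its left, z up, the work surface at z = 0. Lengths are in m, angles in rad, forces in N, time in s.
With the tool pointing down it reaches from about 0.35 to 0.725 m from the base axis. Payload 4.3 kg.
Tool frame: the origin (TCP) lies midway between the tips of the shut fingers; the grasp point (between the pads) lies 19 mm behind it (manip.grasp_offset is the distance from the TCP to the grasp point, in m); z points along the fingers, y is the line along which they close (so a half turn about z gives the same grasp; the last joint's range is limited). The gripper opens to 85 mm and grips with 20 to 120 N. Pads are 22 mm wide; open, the fingers measure 114 mm over their backs; the gripper's body (76 mm by 85 mm) begins 54 mm behind the grasp point. The pads swing forward as they close: fully open they stand 13 mm farther back than shut.
Start: joints at [0.996, 0.377, 0.081, 1.274, 0, 1.46], TCP at [0.258, 0.514, 0.231] pointing down, gripper open.
Joint ranges: [-2.72, 2.72], [-0.84, 1.66], [-1.02, 1.22], [-1.77, 2.12], [-1.37, 1.28], [-3.14, 3.14]. Speed limits (rad/s): [2.57, 2.57, 3.14, 3.14, 3.14, 3.14].

## Interface

Orientations are given as a unit quaternion [x, y, z, w].
In Python, from bench import status, viewer, close_job, manip gives the robot as it stands. The module is installed in compiled form; this text tells all that it offers.
- The arm moves only by the tool drive_tool, never from a script. Its argument "targets" is a list of rows, each an object of numbers: "x", "y", "z": the shift along the tool's x, y, z in units of 500 mm (1.0 is 500 mm); "wx", "wy", "wz": the turn, a rotation vector about the tool's x, y, z in units of 60 degrees (1.0 is 60 degrees); "hand": the closure, from -1 (fully open) to 1 (shut). A call has 1 to 12 rows; each row is the pose to reach, as a shift and turn from the pose commanded when the call began, along the tool's axes at that moment; what a row does not reach only later rows make up. A row lasts 1/12 s, in which the tool goes at most 41.7 mm and 7.16 degrees, less where a joint would pass 70% of its speed; a pose out of reach is approached as far as the arm can. A call with a number of a shift or a turn outside -1 to 1 is refused whole. A call with a gripper value outside its range is refused whole. The fingers move at their own pace and stop on an object; the grip force is fixed at half the most. Time passes only in rows, so rows that repeat a pose let the fingers close. It gives the time, the measured TCP pose, the force, the opening and the grip force at its end, in the units of the state.
- status.observe(): the state, without advancing time (a new reading comes with each control period).
- viewer.get_image(name): name is "side" or "top" or "wrist"; returns the picture (480x640x3 uint8, blue, green, red); there is no depth.
- viewer.camera_model(name): a dict with "mtx" (3x3 intrinsics, pixels), "extrinsics" (4x4, takes a point from world to camera coordinates). Camera axes: x right, y down, z forward; pixel columns grow to the right and rows downward; lengths in m; the calibration is good to about 2 mm. A picture is of the moment at which its call begins: read the wrist's pose just before it. camera_model takes no time and is no camera call; for the wrist camera it gives the pose at the moment of the call.
- close_job(): hands the job in; it is judged then, once.
The state is a dict: "clock": time; "q": joint angles; "qvel": joint speeds; "effort": joint torques, N m; "eef_pos": TCP position; "orientation": TCP orientation; "ft_force": force on the tool from outside, world axes, zero at the start; "moment": the same for the moment, N m; "opening": opening from 0.0 (shut) to 1.0 (fully open); "grip_force": force on a finger pad.
Only numpy, scipy, OpenCV 4.12 (cv2) and the standard library are available. Lean on these libraries where they do the work, as an engineer would, in place of code of your own. Each camera call takes 0.05 s, during which the arm holds its last target. There are 200 camera calls.

## Working session

There is one attempt and no reset: what is moved stays moved. The work goes in short steps, Python scripts to look and compute and a tool call to move; the robot and the scene stay as the last step left them, time stands still between calls to the robot, and variables do not carry over. Pictures are saved under pics/ and viewed, at most 10 in all, crops included, and the job is handed in when it is done.

Besides the shell and the picture viewer there is one more tool, called as name([rows], argument=value, ...), one row to a line, values as JSON. drive_tool: Moves the arm, as the interface text tells. Shifts and turns lie within -1 to 1; 1 stands for 500 mm of shift or 60 degrees of turn. Its arguments: {"type":"object","properties":{"targets":{"type":"array"}},"required":["targets"]}

```bash
mkdir -p pics; python3 - <<'E'
from bench import status, viewer, manip
import cv2
s=status.observe();print(s, manip.grasp_offset)
for n in ("side","top"):
    cv2.imwrite(f"pics/{n}0.png",viewer.get_image(n)); m=viewer.camera_model(n); print(n,m)
E
```

```text
{'clock': 0.0, 'q': array([ 9.95662100e-01,  3.78103843e-01,  7.95978008e-02,  1.27444483e+00,
       -1.43288806e-05,  1.46048130e+00]), 'qvel': array([ 0.00080028,  0.00038059,  0.00011844,  0.00087292, -0.00034139,
       -0.00164829]), 'effort': array([ 3.77374699e-04, -4.63608384e+01,  2.69872373e+01,  2.06952280e-02,
       -8.15137696e-05,  3.15523208e-08]), 'eef_pos': array([0.25737776, 0.51340659, 0.23032677]), 'orientation': array([ 2.30322866e-01,  9.73113671e-01, -1.01702729e-03, -3.55273998e-04]), 'ft_force': array([ 0.54943035, -0.98197083,  0.11820847]), 'moment': array([ 0.02725163,  0.04584374, -0.01137113]), 'grip_force': 0.0, 'opening': 0.9928692704814787} 0.0187
side {'mtx': array([[538.71468704,   0.        , 311.6643485 ],
       [  0.        , 538.71468704, 240.48632384],
       [  0.        ,   0.        ,   1.        ]]), 'extrinsics': array([[-0.99282708, -0.11890512, -0.01248835,  0.58899015],
       [-0.06063632,  0.59079665, -0.80453872,  0.21103715],
       [ 0.10304185, -0.79801058, -0.59376888,  1.66820214],
       [ 0.        ,  0.        ,  0.        ,  1.        ]])}
top {'mtx': array([[575.04464274,   0.        , 317.97556585],
       [  0.        , 575.04464274, 236.51108529],
       [  0.        ,   0.        ,   1.        ]]), 'extrinsics': array([[-8.43685226e-04, -9.99800333e-01, -1.99645154e-02,
         1.68291603e-02],
       [-9.85077223e-01,  4.26704239e-03, -1.72060040e-01,
         5.80690580e-01],
       [ 1.72110874e-01,  1.95214248e-02, -9.84884136e-01,
         1.67898905e+00],
       [ 0.00000000e+00,  0.00000000e+00,  0.00000000e+00,
         1.00000000e+00]])}
```

View pics/top0.png

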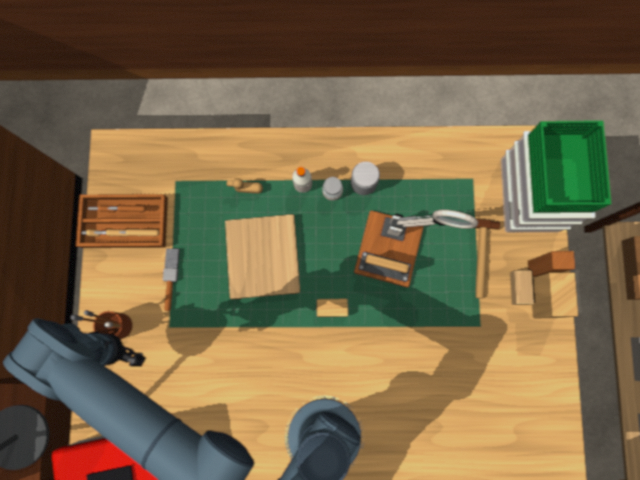

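View pics/side0.png

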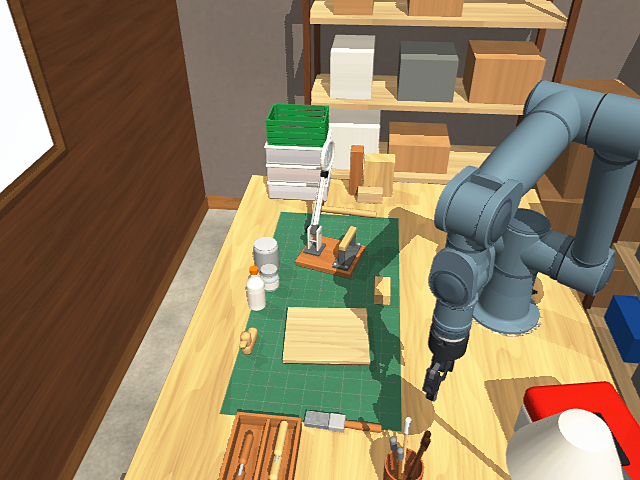

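The top view shows the foot at about (390,248) px, with the handle at (385,265) and the fork at (397,228). The arm leans right, towards world -y, with the lens at (455,218). The riser is at (262,256). The side view confirms this: foot at (330,255), riser at (325,335).

```bash
cat > h.py <<'E'
import numpy as np, cv2
from bench import viewer, status
from scipy.spatial.transform import Rotation as R
def ray(m,uv,z):
    E=m['extrinsics'];C=-E[:3,:3].T@E[:3,3]
    d=E[:3,:3].T@np.linalg.solve(m['mtx'],[uv[0],uv[1],1.])
    return C+d*(z-C[2])/d[2]
def proj(m,p):
    E=m['extrinsics'];c=m['mtx']@(E[:3,:3]@np.asarray(p).T+E[:3,3:]) if np.ndim(p)>1 else m['mtx']@(E[:3,:3]@p+E[:3,3])
    return (c[:2]/c[2]).T
E
python3 - <<'E'
from h import *
im=cv2.imread('pics/top0.png');m=viewer.camera_model('top')
hsv=cv2.cvtColor(im,cv2.COLOR_BGR2HSV)
for p in [(262,256),(240,230),(290,290),(375,235),(410,245),(385,265),(455,218)]: print(p,hsv[p[1],p[0]])
def rect(mask,win,z,name):
    w=np.zeros_like(mask);x0,y0,x1,y1=win;w[y0:y1,x0:x1]=mask[y0:y1,x0:x1]
    w=cv2.morphologyEx(w,cv2.MORPH_OPEN,np.ones((3,3)))
    c=max(cv2.findContours(w,0,1)[0],key=cv2.contourArea)
    P=np.array([ray(m,q[0],z)[:2] for q in c],np.float32)
    r=cv2.minAreaRect(P*1000);print(name,np.round(r[0],1),np.round(r[1],1),r[2],cv2.contourArea(c))
    print(np.round(cv2.boxPoints(r)))
    return w
a=rect(cv2.inRange(hsv,(8,40,110),(25,160,255)),(210,200,312,305),.03,'riser')
b=rect(cv2.inRange(hsv,(3,140,40),(18,255,255)),(350,200,430,290),.022,'foot')
big=cv2.resize(im[190:310,200:500],None,fx=2.6,fy=2.6,interpolation=cv2.INTER_CUBIC)
cc=[(a,(255,0,0)),(b,(0,0,255))]
for w,c in cc:
    ct=cv2.findContours(cv2.resize(w[190:310,200:500],None,fx=2.6,fy=2.6),0,1)[0]; cv2.drawContours(big,ct,-1,c,1)
cv2.imwrite('pics/top_big.png',big)
print('cam',-m['extrinsics'][:3,:3].T@m['extrinsics'][:3,3])
E
```

```text
(262, 256) [ 16 118 206]
(240, 230) [ 17 116 203]
(290, 290) [ 17 116 147]
(375, 235) [ 12 178 173]
(410, 245) [ 12 176 181]
(385, 265) [ 17 137 207]
(455, 218) [ 71  25 110]
riser [525.6 186.3] [241.4 211.4] 5.037006855010986 5289.5
[[396. 281.]
 [415.  70.]
 [655.  92.]
 [637. 302.]]
foot [ 570.  -204.7] [168.8 156.9] 74.6242904663086 1621.0
[[ 472. -265.]
 [ 623. -307.]
 [ 668. -144.]
 [ 517. -102.]]
cam [ 0.28306699 -0.01842829  1.75385931]
```

View pics/top_big.png

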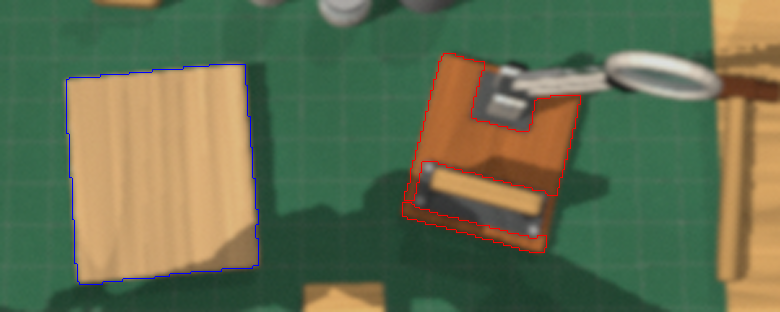

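The masks fit the riser. The foot mask is cut by the ballast plate, so I'll check it against the bar.

```bash
python3 - <<'E'
from h import *
im=cv2.imread('pics/top0.png');m=viewer.camera_model('top')
hsv=cv2.cvtColor(im,cv2.COLOR_BGR2HSV)
def pts(lo,hi,win,z):
    mk=cv2.inRange(hsv,lo,hi);w=np.zeros_like(mk);x0,y0,x1,y1=win;w[y0:y1,x0:x1]=mk[y0:y1,x0:x1]
    w=cv2.morphologyEx(w,cv2.MORPH_OPEN,np.ones((2,2)))
    c=[k for k in cv2.findContours(w,0,1)[0] if cv2.contourArea(k)>60]
    return np.float32([ray(m,q[0],z)[:2]*1000 for k in c for q in k])
F=pts((3,140,40),(18,255,255),(350,200,428,290),.022)
r=cv2.minAreaRect(F);print('foot',r,cv2.boxPoints(r).round())
B=pts((14,90,120),(20,165,255),(360,252,412,276),.111)
r=cv2.minAreaRect(B);print('bar',r,cv2.boxPoints(r).round())
E
```

```text
foot ((545.9436645507812, -202.44985961914062), (169.89437866210938, 199.9499053955078), 74.60477447509766) [[ 427. -258.]
 [ 620. -311.]
 [ 665. -147.]
 [ 472.  -94.]]
bar ((488.67596435546875, -185.75888061523438), (123.14778137207031, 26.38666343688965), 74.50928497314453) [[ 460. -242.]
 [ 485. -249.]
 [ 518. -130.]
 [ 492. -123.]]
```

The foot is at (0.546,-0.202) with yaw -15.4°, and the grip point is at (0.4885,-0.186). The riser is at (0.5256,0.1863) with yaw +5.0°. I'll move above the handle first.

drive_tool([
  {"x": -0.13, "y": -0.13, "wz": 0.165, "hand": -1},
  {"x": -0.26, "y": -0.26, "wz": 0.33, "hand": -1},
  {"x": -0.39, "y": -0.39, "wz": 0.495, "hand": -1},
  {"x": -0.52, "y": -0.52, "wz": 0.657, "hand": -1},
  {"x": -0.52, "y": -0.52, "wz": 0.657, "hand": -1},
  {"x": -0.52, "y": -0.52, "wz": 0.657, "hand": -1},
  {"x": -0.52, "y": -0.52, "wz": 0.657, "hand": -1},
  {"x": -0.52, "y": -0.52, "wz": 0.657, "hand": -1},
  {"x": -0.52, "y": -0.52, "wz": 0.657, "hand": -1},
  {"x": -0.52, "y": -0.52, "wz": 0.657, "hand": -1},
])

```text
$.targets[0]: bad value
```

```bash
cat >> h.py <<'E'
def goto(p,yaw_y):
    """shift/turn units to bring TCP to p, tool vertical with tool y at yaw_y deg"""
    s=status.observe();Q=R.from_quat(s['orientation'])
    y=np.array([np.cos(np.radians(yaw_y)),np.sin(np.radians(yaw_y)),0]);z=np.array([0,0,-1.])
    T=R.from_matrix(np.c_[np.cross(y,z),y,z])
    print(s['clock'],'pos',s['eef_pos'].round(4),'shift',(Q.inv().apply(np.asarray(p)-s['eef_pos'])/.5).round(4),'turn',((Q.inv()*T).as_rotvec(degrees=True)/60).round(4))
E
python3 -c "
from h import *
goto([.4885,-.186,.231],-15.4)"
```

```text
0.1 pos [0.2574 0.5135 0.2305] shift [-1.0402e+00 -1.0434e+00  7.0000e-04] turn [-1.6000e-03  1.1000e-03  1.3128e+00]
```

Rows may need every key, so I'll give all of them.

drive_tool([
  {"x": -0.05, "y": -0.05, "z": 0, "wx": 0, "wy": 0, "wz": 0.06, "hand": -1},
  {"x": -0.1, "y": -0.1, "z": 0, "wx": 0, "wy": 0, "wz": 0.13, "hand": -1},
  {"x": -0.15, "y": -0.15, "z": 0, "wx": 0, "wy": 0, "wz": 0.2, "hand": -1},
  {"x": -0.2, "y": -0.2, "z": 0, "wx": 0, "wy": 0, "wz": 0.26, "hand": -1},
  {"x": -0.25, "y": -0.25, "z": 0, "wx": 0, "wy": 0, "wz": 0.32, "hand": -1},
  {"x": -0.3, "y": -0.3, "z": 0, "wx": 0, "wy": 0, "wz": 0.38, "hand": -1},
  {"x": -0.35, "y": -0.35, "z": 0, "wx": 0, "wy": 0, "wz": 0.44, "hand": -1},
  {"x": -0.4, "y": -0.4, "z": 0, "wx": 0, "wy": 0, "wz": 0.5, "hand": -1},
  {"x": -0.45, "y": -0.45, "z": 0, "wx": 0, "wy": 0, "wz": 0.56, "hand": -1},
  {"x": -0.5, "y": -0.5, "z": 0, "wx": 0, "wy": 0, "wz": 0.62, "hand": -1},
  {"x": -0.55, "y": -0.55, "z": 0, "wx": 0, "wy": 0, "wz": 0.7, "hand": -1},
  {"x": -0.6, "y": -0.6, "z": 0, "wx": 0, "wy": 0, "wz": 0.76, "hand": -1},
])

```text
clock: 1.1
eef_pos: [0.3912, 0.1097, 0.2311]
orientation: [0.591, 0.807, -0.0, -0.0]
ft_force: [0.9, -0.3, -0.3]
opening: 0.999
grip_force: 0.0
```

```bash
python3 -c "
from h import *
goto([.4885,-.186,.231],-15.4)"
```

```text
1.1 pos [0.3912 0.1097 0.2311] shift [-0.6225  0.007   0.    ] turn [-4.000e-04 -1.000e-04  5.494e-01]
```

drive_tool([
  {"x": -0.07, "y": 0, "z": 0, "wx": 0, "wy": 0, "wz": 0.06, "hand": -1},
  {"x": -0.14, "y": 0, "z": 0, "wx": 0, "wy": 0, "wz": 0.12, "hand": -1},
  {"x": -0.21, "y": 0, "z": 0, "wx": 0, "wy": 0, "wz": 0.18, "hand": -1},
  {"x": -0.28, "y": 0, "z": 0, "wx": 0, "wy": 0, "wz": 0.24, "hand": -1},
  {"x": -0.35, "y": 0, "z": 0, "wx": 0, "wy": 0, "wz": 0.3, "hand": -1},
  {"x": -0.42, "y": 0, "z": 0, "wx": 0, "wy": 0, "wz": 0.36, "hand": -1},
  {"x": -0.49, "y": 0, "z": 0, "wx": 0, "wy": 0, "wz": 0.43, "hand": -1},
  {"x": -0.55, "y": 0, "z": 0, "wx": 0, "wy": 0, "wz": 0.49, "hand": -1},
  {"x": -0.6, "y": 0.005, "z": 0, "wx": 0, "wy": 0, "wz": 0.54, "hand": -1},
  {"x": -0.622, "y": 0.007, "z": 0, "wx": 0, "wy": 0, "wz": 0.549, "hand": -1},
  {"x": -0.622, "y": 0.007, "z": 0, "wx": 0, "wy": 0, "wz": 0.549, "hand": -1},
  {"x": -0.622, "y": 0.007, "z": 0, "wx": 0, "wy": 0, "wz": 0.549, "hand": -1},
])

```text
clock: 2.1
eef_pos: [0.4892, -0.1833, 0.2308]
orientation: [0.794, 0.608, -0.0, -0.001]
ft_force: [0.0, -0.4, -0.3]
opening: 0.999
grip_force: 0.0
```

```bash
python3 - <<'E'
from h import *
goto([.4885,-.186,.081],-15.4)
a=viewer.get_image('wrist');b=viewer.get_image('top');m=viewer.camera_model('wrist')
u=proj(m,np.array([.4885,-.186,.111]));print('bar mid at',u)
cv2.circle(a,tuple(int(v) for v in u),4,(0,0,255),-1)
cv2.imwrite('pics/w1.png',np.hstack([cv2.resize(a,(400,300)),b[170:320,330:530].repeat(2,0).repeat(2,1)]))
E
```

```text
2.1 pos [ 0.4892 -0.1833  0.2308] shift [-0.0059  0.0005  0.2995] turn [-0.0015 -0.0009  0.0041]
bar mid at [332.9163268  240.89862025]
```

View pics/w1.png

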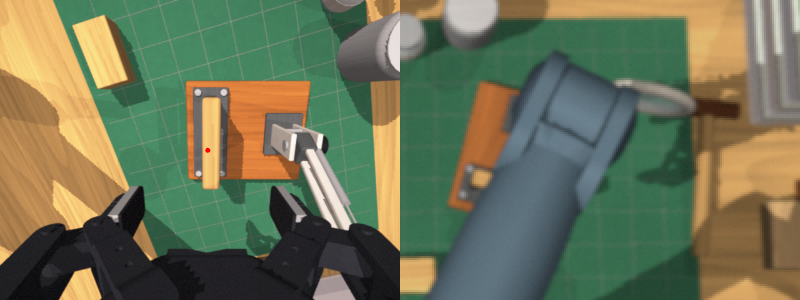

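The wrist view shows the open fingers astride the bar, with the predicted mid bar at (208,150) in the scaled picture. The top view is partly blocked by the wrist. I'll refine from the wrist view and check the wrist's size against the lens clearance.

```bash
python3 - <<'E'
from h import *
im=viewer.get_image('wrist');m=viewer.camera_model('wrist');hsv=cv2.cvtColor(im,cv2.COLOR_BGR2HSV)
w=cv2.inRange(hsv,(3,150,40),(14,255,255));w[:100]=0;w[300:]=0;w[:,:270]=0;w[:,520:]=0
w=cv2.morphologyEx(w,cv2.MORPH_OPEN,np.ones((3,3)))
P=np.float32([ray(m,q[0],.022)[:2]*1000 for k in cv2.findContours(w,0,1)[0] if cv2.contourArea(k)>80 for q in k])
r=cv2.minAreaRect(P);print('foot',r,cv2.boxPoints(r).round())
w=cv2.inRange(hsv,(14,80,150),(22,175,255));w[:140]=0;w[310:]=0;w[:,:315]=0;w[:,362:]=0
w=cv2.morphologyEx(w,cv2.MORPH_OPEN,np.ones((3,3)))
k=max(cv2.findContours(w,0,1)[0],key=cv2.contourArea)
P=np.float32([ray(m,q[0],.111)[:2]*1000 for q in k]);r=cv2.minAreaRect(P);print('bar',r,cv2.boundingRect(k))
print('cam rel. tcp',R.from_quat(status.observe()['orientation']).inv().apply(-m['extrinsics'][:3,:3].T@m['extrinsics'][:3,3]-status.observe()['eef_pos']))
ms=viewer.camera_model('side')
for h in (0,.1,.2,.3,.4,.5): print(h,proj(ms,np.array([.2574,.5135,.2305+h])).round(), proj(ms,np.array([.2574+.1,.5135,.2305+h])).round())
E
```

```text
foot ((551.2830810546875, -198.36264038085938), (166.92779541015625, 197.38629150390625), 74.9850845336914) [[ 434. -253.]
 [ 625. -305.]
 [ 668. -143.]
 [ 478.  -92.]]
bar ((493.6336364746094, -181.80715942382812), (120.89076232910156, 23.09734535217285), 74.91122436523438) (323, 157, 31, 147)
cam rel. tcp [ 0.07093174 -0.00079888 -0.14259765]
0 [438. 388.] [391. 383.]
0.1 [444. 356.] [394. 352.]
0.2 [451. 320.] [399. 316.]
0.3 [459. 280.] [403. 277.]
0.4 [468. 235.] [408. 232.]
0.5 [478. 184.] [414. 181.]
```

drive_tool([
  {"x": 0.001, "y": 0.003, "z": 0.03, "wx": -0.0015, "wy": -0.001, "wz": 0, "hand": -1},
  {"x": 0.001, "y": 0.005, "z": 0.07, "wx": -0.0015, "wy": -0.001, "wz": 0, "hand": -1},
  {"x": 0.001, "y": 0.005, "z": 0.11, "wx": -0.0015, "wy": -0.001, "wz": 0, "hand": -1},
  {"x": 0.001, "y": 0.005, "z": 0.15, "wx": -0.0015, "wy": -0.001, "wz": 0, "hand": -1},
  {"x": 0.001, "y": 0.005, "z": 0.19, "wx": -0.0015, "wy": -0.001, "wz": 0, "hand": -1},
  {"x": 0.001, "y": 0.005, "z": 0.23, "wx": -0.0015, "wy": -0.001, "wz": 0, "hand": -1},
  {"x": 0.001, "y": 0.005, "z": 0.26, "wx": -0.0015, "wy": -0.001, "wz": 0, "hand": -1},
  {"x": 0.001, "y": 0.005, "z": 0.28, "wx": -0.0015, "wy": -0.001, "wz": 0, "hand": -1},
  {"x": 0.001, "y": 0.005, "z": 0.29, "wx": -0.0015, "wy": -0.001, "wz": 0, "hand": -1},
  {"x": 0.001, "y": 0.005, "z": 0.298, "wx": -0.0015, "wy": -0.001, "wz": 0, "hand": -1},
  {"x": 0.001, "y": 0.005, "z": 0.298, "wx": -0.0015, "wy": -0.001, "wz": 0, "hand": -1},
])

```text
clock: 3.17
eef_pos: [0.4922, -0.1835, 0.0823]
orientation: [0.794, 0.608, 0.0, 0.001]
ft_force: [0.3, 0.4, -0.1]
opening: 1.002
grip_force: 0.0
```

```bash
python3 -c "
from h import *
goto([.4915,-.183,.081],-15.2);s=status.observe();print(s['ft_force'],s['opening'])"
```

```text
3.1667 pos [ 0.4922 -0.1835  0.0823] shift [ 0.0005 -0.0017  0.0025] turn [0.0015 0.0009 0.0011]
[ 0.26576776  0.40767848 -0.0949711 ] 1.0024594147792087
```

drive_tool([
  {"x": 0, "y": 0, "z": 0.002, "wx": 0.0015, "wy": 0.001, "wz": 0, "hand": -0.4},
  {"x": 0, "y": 0, "z": 0.002, "wx": 0.0015, "wy": 0.001, "wz": 0, "hand": 0},
  {"x": 0, "y": 0, "z": 0.002, "wx": 0.0015, "wy": 0.001, "wz": 0, "hand": 0.2},
  {"x": 0, "y": 0, "z": 0.002, "wx": 0.0015, "wy": 0.001, "wz": 0, "hand": 0.3},
  {"x": 0, "y": 0, "z": 0.002, "wx": 0.0015, "wy": 0.001, "wz": 0, "hand": 0.35},
  {"x": 0, "y": 0, "z": 0.002, "wx": 0.0015, "wy": 0.001, "wz": 0, "hand": 0.4},
  {"x": 0, "y": 0, "z": 0.002, "wx": 0.0015, "wy": 0.001, "wz": 0, "hand": 0.5},
  {"x": 0, "y": 0, "z": 0.002, "wx": 0.0015, "wy": 0.001, "wz": 0, "hand": 0.7},
  {"x": 0, "y": 0, "z": 0.002, "wx": 0.0015, "wy": 0.001, "wz": 0, "hand": 1},
  {"x": 0, "y": 0, "z": 0.002, "wx": 0.0015, "wy": 0.001, "wz": 0, "hand": 1},
  {"x": 0, "y": 0, "z": 0.002, "wx": 0.0015, "wy": 0.001, "wz": 0, "hand": 1},
  {"x": 0, "y": 0, "z": 0.002, "wx": 0.0015, "wy": 0.001, "wz": 0, "hand": 1},
])

```text
clock: 4.17
eef_pos: [0.494, -0.1846, 0.0823]
orientation: [0.794, 0.608, 0.001, 0.002]
ft_force: [5.3, -1.0, 4.2]
opening: 0.272
grip_force: 59.9
```

```bash
python3 -c "
from h import *
goto([.4915,-.183,.081],-15.2);s=status.observe();print(s['ft_force'],s['moment'],s['opening'],s['grip_force'],s['orientation'])
cv2.imwrite('pics/side_g.png',viewer.get_image('side'))"
```

```text
4.1667 pos [ 0.494  -0.1846  0.0823] shift [ 0.0018 -0.0057  0.0025] turn [0.0035 0.0003 0.0006]
[ 5.32016231 -0.9854193   4.16947424] [-0.10440196 -0.72280069 -0.00868549] 0.27233281462377346 59.926409125328064 [0.79423136 0.60761264 0.00099481 0.00155906]
```

drive_tool([
  {"x": 0, "y": 0, "z": -0.001, "wx": 0, "wy": 0, "wz": 0, "hand": 1},
  {"x": 0, "y": 0, "z": -0.003, "wx": 0, "wy": 0, "wz": 0, "hand": 1},
  {"x": 0, "y": 0, "z": -0.006, "wx": 0, "wy": 0, "wz": 0, "hand": 1},
  {"x": 0, "y": 0, "z": -0.011, "wx": 0, "wy": 0, "wz": 0, "hand": 1},
  {"x": 0, "y": 0, "z": -0.019, "wx": 0, "wy": 0, "wz": 0, "hand": 1},
  {"x": 0, "y": 0, "z": -0.029, "wx": 0, "wy": 0, "wz": 0, "hand": 1},
  {"x": 0, "y": 0, "z": -0.041, "wx": 0, "wy": 0, "wz": 0, "hand": 1},
  {"x": 0, "y": 0, "z": -0.055, "wx": 0, "wy": 0, "wz": 0, "hand": 1},
  {"x": 0, "y": 0, "z": -0.07, "wx": 0, "wy": 0, "wz": 0, "hand": 1},
  {"x": 0, "y": 0, "z": -0.085, "wx": 0, "wy": 0, "wz": 0, "hand": 1},
  {"x": 0, "y": 0, "z": -0.1, "wx": 0, "wy": 0, "wz": 0, "hand": 1},
  {"x": 0, "y": 0, "z": -0.113, "wx": 0, "wy": 0, "wz": 0, "hand": 1},
])

```text
clock: 5.22
eef_pos: [0.4926, -0.184, 0.139]
orientation: [0.794, 0.608, 0.0, 0.0]
ft_force: [-0.1, -0.0, -9.3]
opening: 0.272
grip_force: 59.3
```

drive_tool([
  {"x": 0, "y": 0, "z": -0.011, "wx": 0, "wy": 0, "wz": 0, "hand": 1},
  {"x": 0, "y": 0, "z": -0.02, "wx": 0, "wy": 0, "wz": 0, "hand": 1},
  {"x": 0, "y": 0, "z": -0.026, "wx": 0, "wy": 0, "wz": 0, "hand": 1},
  {"x": 0, "y": 0, "z": -0.029, "wx": 0, "wy": 0, "wz": 0, "hand": 1},
  {"x": 0, "y": 0, "z": -0.03, "wx": 0, "wy": 0, "wz": 0, "hand": 1},
])

```text
clock: 5.63
eef_pos: [0.4923, -0.1839, 0.153]
orientation: [0.794, 0.608, 0.0, 0.0]
ft_force: [0.1, 0.0, -9.3]
opening: 0.271
grip_force: 59.2
```

```bash
python3 -c "
from h import *
goto([.4658,.181,.155],5.04);s=status.observe();print(s['ft_force'],s['moment'],s['opening'],s['grip_force'],s['orientation'])
cv2.imwrite('pics/side_l.png',viewer.get_image('side')[120:420,200:460].repeat(2,0).repeat(2,1))"
```

```text
5.6333 pos [ 0.4923 -0.1839  0.153 ] shift [ 0.6905 -0.2422 -0.0041] turn [ 2.000e-04 -0.000e+00 -3.369e-01]
[ 0.07423672  0.02790021 -9.30039958] [0.28519188 0.38264503 0.01158592] 0.2710592074081022 59.21191155910492 [7.94272854e-01 6.07561209e-01 8.52418231e-05 4.76486547e-05]
```

View pics/side_l.png

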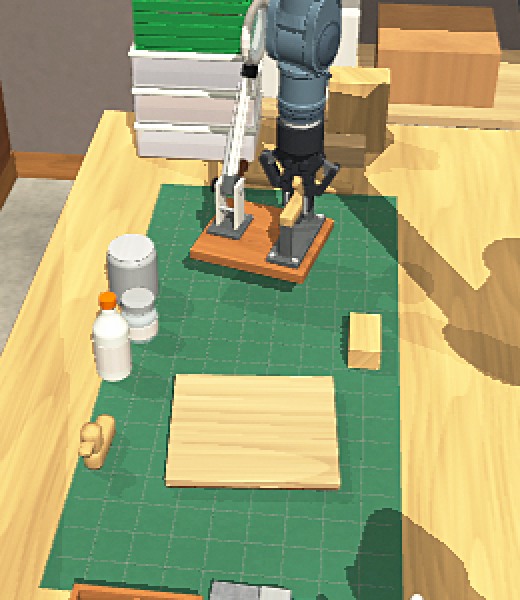

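The side view shows the foot lifted level, with the lens leaning away at about (255,30) in the crop and clear of the hand. The wrist moment about the foot's x (~0.175 N m) also tells the arm's lean. Next I back off along the hinge axis, then carry the foot to the riser with the arm pressed gently on its stop.

drive_tool([
  {"x": 0, "y": -0.001, "z": 0, "wx": 0, "wy": 0.002, "wz": 0, "hand": 1},
  {"x": 0, "y": -0.008, "z": 0, "wx": 0, "wy": 0.005, "wz": 0, "hand": 1},
  {"x": 0, "y": -0.025, "z": 0, "wx": 0, "wy": 0.01, "wz": 0, "hand": 1},
  {"x": 0, "y": -0.051, "z": 0, "wx": 0, "wy": 0.015, "wz": 0, "hand": 1},
  {"x": 0, "y": -0.084, "z": 0, "wx": 0, "wy": 0.02, "wz": 0, "hand": 1},
  {"x": 0, "y": -0.121, "z": 0, "wx": 0, "wy": 0.024, "wz": 0, "hand": 1},
  {"x": 0, "y": -0.158, "z": 0, "wx": 0, "wy": 0.027, "wz": 0, "hand": 1},
  {"x": 0, "y": -0.191, "z": 0, "wx": 0, "wy": 0.029, "wz": 0, "hand": 1},
  {"x": 0, "y": -0.217, "z": 0, "wx": 0, "wy": 0.03, "wz": 0, "hand": 1},
  {"x": 0, "y": -0.234, "z": 0, "wx": 0, "wy": 0.03, "wz": 0, "hand": 1},
  {"x": 0, "y": -0.241, "z": 0, "wx": 0, "wy": 0.03, "wz": 0, "hand": 1},
  {"x": 0, "y": -0.242, "z": 0, "wx": 0, "wy": 0.03, "wz": 0, "hand": 1},
])

```text
clock: 6.68
eef_pos: [0.3747, -0.152, 0.1528]
orientation: [0.794, 0.607, 0.012, -0.01]
ft_force: [-0.1, -0.1, -8.8]
opening: 0.269
grip_force: 59.6
```

```bash
cat >> h.py <<'E'
def tool(yaw,phi):
    y=np.array([np.cos(yaw),np.sin(yaw),0]);z=np.array([0,0,-1.])
    return R.from_matrix(np.c_[np.cross(y,z),y,z])*R.from_rotvec([0,phi,0])
def lean():
    "moment about foot x, tilt phi of tool about its y, from level"
    s=status.observe();Q=R.from_quat(s['orientation']);f=Q.apply([0,1,0]);x=Q.apply([1,0,0])
    return s['clock'],s['moment']@f,np.arcsin(x[2]),s
def rows(P,Q,i0):
    "print rows of one call from commanded pose i0 to following 12"
    for k in range(i0+1,min(i0+13,len(P))):
        d=Q[i0].inv().apply(P[k]-P[i0])/.5;w=(Q[i0].inv()*Q[k]).as_rotvec(degrees=True)/60
        print(*d.round(3),*w.round(4))
E
python3 - <<'E'
from h import *
c,M,phi,s=lean();print(c,M,phi,s['eef_pos'],s['orientation'],s['moment'])
y0=R.from_quat(s['orientation']).apply([0,1,0]);ya=np.arctan2(y0[1],y0[0])
p0=s['eef_pos'];p1=np.array([.4658,.181,.1535]);yb=np.radians(5.04)
N=48;t=np.arange(N+1)/N;f=10*t**3-15*t**4+6*t**5
P=[p0+(p1-p0)*a for a in f];Q=[tool(ya+(yb-ya)*a,phi) for a in f]
for i in (0,12,24,36): print('call');rows(P,Q,i)
E
```

```text
6.6833 0.07173914678695612 0.0314922316995978 [ 0.37466424 -0.15195923  0.1528183 ] [ 0.79428571  0.60734034  0.01248559 -0.00959328] [ 0.19679517  0.45090356 -0.01711142]
call
0.0 0.0 0.0 0.0 0.0 -0.0
0.0 0.0 0.0 0.0 0.0 -0.0002
0.002 0.0 0.0 0.0 0.0 -0.0007
0.004 0.0 0.0 0.0001 0.0 -0.0017
0.007 0.0 0.0 0.0001 0.0 -0.0032
0.011 0.0 0.0 0.0002 0.0 -0.0054
0.017 0.0 0.001 0.0003 0.0 -0.0083
0.024 0.0 0.001 0.0004 0.0 -0.012
0.034 0.0 0.001 0.0005 0.0 -0.0164
0.045 0.0 0.001 0.0007 0.0 -0.0217
0.057 0.0 0.002 0.0009 0.0 -0.0279
0.071 0.0 0.002 0.0011 0.0 -0.0349
call
0.016 0.001 0.0 0.0002 0.0 -0.0078
0.034 0.001 0.001 0.0005 -0.0 -0.0164
0.053 0.002 0.002 0.0008 -0.0 -0.0258
0.073 0.003 0.002 0.0011 0.0 -0.0359
0.095 0.004 0.003 0.0015 0.0 -0.0466
0.118 0.005 0.003 0.0018 0.0 -0.0579
0.143 0.005 0.004 0.0022 0.0 -0.0697
0.168 0.006 0.005 0.0026 -0.0 -0.0819
0.193 0.007 0.006 0.003 0.0 -0.0946
0.22 0.008 0.006 0.0034 0.0 -0.1074
0.247 0.01 0.007 0.0038 0.0 -0.1205
0.273 0.011 0.008 0.0042 0.0 -0.1336
call
0.026 0.005 0.001 0.0004 -0.0 -0.0132
0.053 0.01 0.002 0.0008 -0.0 -0.0262
0.079 0.014 0.002 0.0012 -0.0 -0.0391
0.104 0.019 0.003 0.0016 -0.0 -0.0517
0.129 0.023 0.004 0.002 -0.0 -0.064
0.153 0.028 0.005 0.0024 -0.0 -0.0758
0.175 0.032 0.005 0.0027 0.0 -0.0871
0.197 0.036 0.006 0.0031 -0.0 -0.0978
0.217 0.039 0.006 0.0034 -0.0 -0.1079
0.236 0.043 0.007 0.0037 -0.0 -0.1172
0.254 0.046 0.007 0.004 -0.0 -0.1258
0.269 0.049 0.008 0.0042 -0.0 -0.1336
call
0.014 0.004 0.0 0.0002 0.0 -0.007
0.026 0.008 0.001 0.0004 0.0 -0.0131
0.036 0.012 0.001 0.0006 -0.0 -0.0185
0.045 0.015 0.001 0.0007 0.0 -0.0229
0.052 0.017 0.002 0.0008 0.0 -0.0266
0.057 0.019 0.002 0.0009 0.0 -0.0295
0.062 0.02 0.002 0.001 0.0 -0.0317
0.065 0.021 0.002 0.001 0.0 -0.0332
0.066 0.022 0.002 0.0011 0.0 -0.0341
0.067 0.022 0.002 0.0011 0.0 -0.0347
0.068 0.022 0.002 0.0011 0.0 -0.0349
0.068 0.022 0.002 0.0011 0.0 -0.0349
```

The moment changed unexpectedly, so I'll check its noise and look at the arm before the carry.

```bash
python3 - <<'E'
from h import *
for i in range(5):
    im=viewer.get_image('side');c,M,phi,s=lean();print(round(c,3),M.round(4),phi.round(4),s['ft_force'].round(2),s['moment'].round(3))
cv2.imwrite('pics/side_t.png',im)
m=viewer.camera_model('side')
Q=R.from_quat(s['orientation']);g=s['eef_pos']+Q.apply([0,0,-.0187])
for th in (.5,.4,.3,0):
    # foot axes: x=tool y, y=tool x, z=-tool z
    L=np.array([.12,-.258*np.sin(th),.258*np.cos(th)]);p=g+Q.apply([L[1],L[0],-L[2]]);print(th,proj(m,p).round(1))
h=g+Q.apply([0,.12,0]);print('hinge',proj(m,h).round(1))
cv2.imwrite('pics/side_tc.png',im[100:300,250:450].repeat(3,0).repeat(3,1))
E
```

```text
6.733 0.055 0.0313 [ 0.51 -0.79 -8.8 ] [ 0.143  0.318 -0.009]
6.783 0.0695 0.0312 [ 0.61  0.23 -8.92] [ 0.172  0.37  -0.031]
6.833 0.1037 0.0312 [ 0.29  0.43 -8.7 ] [ 0.202  0.348 -0.011]
6.883 0.0861 0.0312 [ 0.47 -0.36 -9.48] [ 0.194  0.388 -0.032]
6.933 0.0664 0.0313 [ 0.92  0.84 -8.46] [ 0.174  0.39  -0.006]
0.5 [363.6 141.6]
0.4 [361.6 141.2]
0.3 [359.4 141.6]
0 [351.8 147.9]
hinge [348.4 220.3]
```

View pics/side_tc.png

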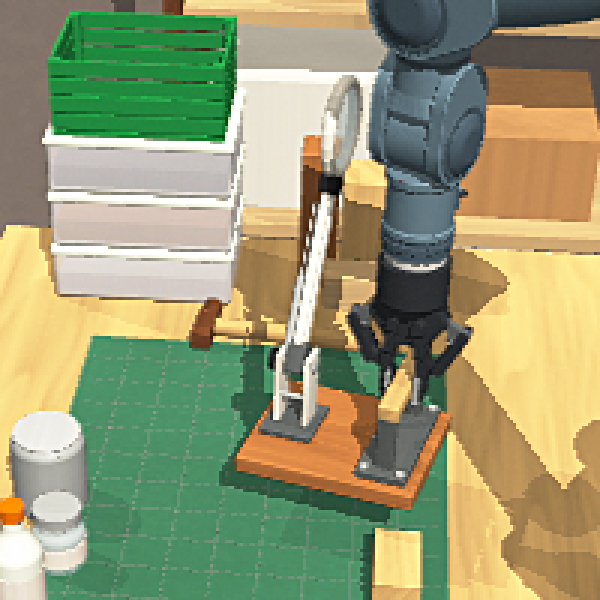

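The side view shows the arm still on its stop: lens at about (365,141), where the model predicts (364,142) for 0.5 rad. The moment is too noisy to rely on. I'll make the slow carry to the riser now.

drive_tool([
  {"x": 0, "y": 0, "z": 0, "wx": 0, "wy": 0, "wz": 0, "hand": 1},
  {"x": 0, "y": 0, "z": 0, "wx": 0, "wy": 0, "wz": 0, "hand": 1},
  {"x": 0.002, "y": 0, "z": 0, "wx": 0, "wy": 0, "wz": -0.001, "hand": 1},
  {"x": 0.004, "y": 0, "z": 0, "wx": 0, "wy": 0, "wz": -0.002, "hand": 1},
  {"x": 0.007, "y": 0, "z": 0, "wx": 0, "wy": 0, "wz": -0.003, "hand": 1},
  {"x": 0.011, "y": 0, "z": 0, "wx": 0, "wy": 0, "wz": -0.005, "hand": 1},
  {"x": 0.017, "y": 0, "z": 0.001, "wx": 0, "wy": 0, "wz": -0.008, "hand": 1},
  {"x": 0.024, "y": 0, "z": 0.001, "wx": 0, "wy": 0, "wz": -0.012, "hand": 1},
  {"x": 0.034, "y": 0, "z": 0.001, "wx": 0.001, "wy": 0, "wz": -0.016, "hand": 1},
  {"x": 0.045, "y": 0, "z": 0.001, "wx": 0.001, "wy": 0, "wz": -0.022, "hand": 1},
  {"x": 0.057, "y": 0, "z": 0.002, "wx": 0.001, "wy": 0, "wz": -0.028, "hand": 1},
  {"x": 0.071, "y": 0, "z": 0.002, "wx": 0.001, "wy": 0, "wz": -0.035, "hand": 1},
])

```text
clock: 7.93
eef_pos: [0.3849, -0.1173, 0.1529]
orientation: [0.783, 0.622, 0.012, -0.01]
ft_force: [0.1, -0.1, -9.0]
opening: 0.272
grip_force: 59.6
```

drive_tool([
  {"x": 0.016, "y": 0.001, "z": 0, "wx": 0, "wy": 0, "wz": -0.008, "hand": 1},
  {"x": 0.034, "y": 0.001, "z": 0.001, "wx": 0.001, "wy": 0, "wz": -0.016, "hand": 1},
  {"x": 0.053, "y": 0.002, "z": 0.002, "wx": 0.001, "wy": 0, "wz": -0.026, "hand": 1},
  {"x": 0.073, "y": 0.003, "z": 0.002, "wx": 0.001, "wy": 0, "wz": -0.036, "hand": 1},
  {"x": 0.095, "y": 0.004, "z": 0.003, "wx": 0.001, "wy": 0, "wz": -0.047, "hand": 1},
  {"x": 0.118, "y": 0.005, "z": 0.003, "wx": 0.002, "wy": 0, "wz": -0.058, "hand": 1},
  {"x": 0.143, "y": 0.005, "z": 0.004, "wx": 0.002, "wy": 0, "wz": -0.07, "hand": 1},
  {"x": 0.168, "y": 0.006, "z": 0.005, "wx": 0.003, "wy": 0, "wz": -0.082, "hand": 1},
  {"x": 0.193, "y": 0.007, "z": 0.006, "wx": 0.003, "wy": 0, "wz": -0.095, "hand": 1},
  {"x": 0.22, "y": 0.008, "z": 0.006, "wx": 0.003, "wy": 0, "wz": -0.107, "hand": 1},
  {"x": 0.247, "y": 0.01, "z": 0.007, "wx": 0.004, "wy": 0, "wz": -0.12, "hand": 1},
  {"x": 0.273, "y": 0.011, "z": 0.008, "wx": 0.004, "wy": 0, "wz": -0.134, "hand": 1},
])

```text
clock: 8.93
eef_pos: [0.4212, 0.0154, 0.1532]
orientation: [0.737, 0.676, 0.012, -0.011]
ft_force: [0.2, -0.6, -8.9]
opening: 0.274
grip_force: 59.6
```

drive_tool([
  {"x": 0.026, "y": 0.005, "z": 0.001, "wx": 0, "wy": 0, "wz": -0.013, "hand": 1},
  {"x": 0.053, "y": 0.01, "z": 0.002, "wx": 0.001, "wy": 0, "wz": -0.026, "hand": 1},
  {"x": 0.079, "y": 0.014, "z": 0.002, "wx": 0.001, "wy": 0, "wz": -0.039, "hand": 1},
  {"x": 0.104, "y": 0.019, "z": 0.003, "wx": 0.002, "wy": 0, "wz": -0.052, "hand": 1},
  {"x": 0.129, "y": 0.023, "z": 0.004, "wx": 0.002, "wy": 0, "wz": -0.064, "hand": 1},
  {"x": 0.153, "y": 0.028, "z": 0.005, "wx": 0.002, "wy": 0, "wz": -0.076, "hand": 1},
  {"x": 0.175, "y": 0.032, "z": 0.005, "wx": 0.003, "wy": 0, "wz": -0.087, "hand": 1},
  {"x": 0.197, "y": 0.036, "z": 0.006, "wx": 0.003, "wy": 0, "wz": -0.098, "hand": 1},
  {"x": 0.217, "y": 0.039, "z": 0.006, "wx": 0.003, "wy": 0, "wz": -0.108, "hand": 1},
  {"x": 0.236, "y": 0.043, "z": 0.007, "wx": 0.004, "wy": 0, "wz": -0.117, "hand": 1},
  {"x": 0.254, "y": 0.046, "z": 0.007, "wx": 0.004, "wy": 0, "wz": -0.126, "hand": 1},
  {"x": 0.269, "y": 0.049, "z": 0.008, "wx": 0.004, "wy": 0, "wz": -0.134, "hand": 1},
])

```text
clock: 9.93
eef_pos: [0.4575, 0.1467, 0.1535]
orientation: [0.688, 0.726, 0.011, -0.011]
ft_force: [0.2, -0.5, -7.8]
opening: 0.268
grip_force: 59.7
```

drive_tool([
  {"x": 0.014, "y": 0.004, "z": 0, "wx": 0, "wy": 0, "wz": -0.007, "hand": 1},
  {"x": 0.026, "y": 0.008, "z": 0.001, "wx": 0, "wy": 0, "wz": -0.013, "hand": 1},
  {"x": 0.036, "y": 0.012, "z": 0.001, "wx": 0.001, "wy": 0, "wz": -0.018, "hand": 1},
  {"x": 0.045, "y": 0.015, "z": 0.001, "wx": 0.001, "wy": 0, "wz": -0.023, "hand": 1},
  {"x": 0.052, "y": 0.017, "z": 0.002, "wx": 0.001, "wy": 0, "wz": -0.027, "hand": 1},
  {"x": 0.057, "y": 0.019, "z": 0.002, "wx": 0.001, "wy": 0, "wz": -0.03, "hand": 1},
  {"x": 0.062, "y": 0.02, "z": 0.002, "wx": 0.001, "wy": 0, "wz": -0.032, "hand": 1},
  {"x": 0.065, "y": 0.021, "z": 0.002, "wx": 0.001, "wy": 0, "wz": -0.033, "hand": 1},
  {"x": 0.066, "y": 0.022, "z": 0.002, "wx": 0.001, "wy": 0, "wz": -0.034, "hand": 1},
  {"x": 0.067, "y": 0.022, "z": 0.002, "wx": 0.001, "wy": 0, "wz": -0.035, "hand": 1},
  {"x": 0.068, "y": 0.022, "z": 0.002, "wx": 0.001, "wy": 0, "wz": -0.035, "hand": 1},
])

```text
clock: 10.85
eef_pos: [0.4664, 0.1802, 0.1535]
orientation: [0.675, 0.738, 0.011, -0.011]
ft_force: [0.1, -0.2, -9.0]
opening: 0.271
grip_force: 59.6
```

```bash
python3 - <<'E'
from h import *
goto([.4658,.181,.1535],5.04)
w=viewer.get_image('wrist');mw=viewer.camera_model('wrist');t=viewer.get_image('top');sd=viewer.get_image('side')
for n,i in (('w',w),('t',t),('s',sd)): cv2.imwrite(f'pics/r_{n}.png',i)
c,M,phi,s=lean();print(c,M,phi,mw['mtx'])
Q=R.from_quat(s['orientation']);g=s['eef_pos']+Q.apply([0,0,-.0187])
for th in (.5,0):
  for r in (0,.05,.1,.2,.258):
    p=g+Q.apply([-r*np.sin(th),.12,-r*np.cos(th)])
    print(th,r,'w',proj(mw,p).round(),'t',proj(viewer.camera_model('top'),p).round(),'s',proj(viewer.camera_model('side'),p).round())
tc=t[150:300,180:380]; sc=sd[90:390,200:500]
out=np.zeros((600,800,3),np.uint8);out[:300,:400]=cv2.resize(tc,(400,300));out[300:,:400]=cv2.resize(w,(400,300));out[:400,400:]=cv2.resize(sc,(400,400))
cv2.imwrite('pics/r_all.png',out)
E
```

```text
10.85 pos [0.4664 0.1802 0.1535] shift [ 0.0018 -0.001   0.0001] turn [ 0.0007 -0.0298  0.0011]
11.0 0.03760121297015704 0.03126603986100591 [[338.12078381   0.         331.11935886]
 [  0.         338.12078381 242.30182532]
 [  0.           0.           1.        ]]
0.5 0 w [625. 326.] t [255. 228.] s [305. 295.]
0.5 0.05 w [726. 470.] t [262. 224.] s [305. 277.]
0.5 0.1 w [933. 765.] t [270. 220.] s [305. 259.]
0.5 0.2 w [-11592. -17105.] t [286. 211.] s [306. 222.]
0.5 0.258 w [ -580. -1393.] t [297. 205.] s [306. 201.]
0 0 w [625. 326.] t [255. 228.] s [305. 295.]
0 0.05 w [781. 422.] t [253. 224.] s [305. 281.]
0 0.1 w [1287.  734.] t [251. 220.] s [305. 266.]
0 0.2 w [-429. -324.] t [247. 212.] s [304. 234.]
0 0.258 w [-41. -85.] t [244. 207.] s [303. 215.]
```

View pics/r_all.png

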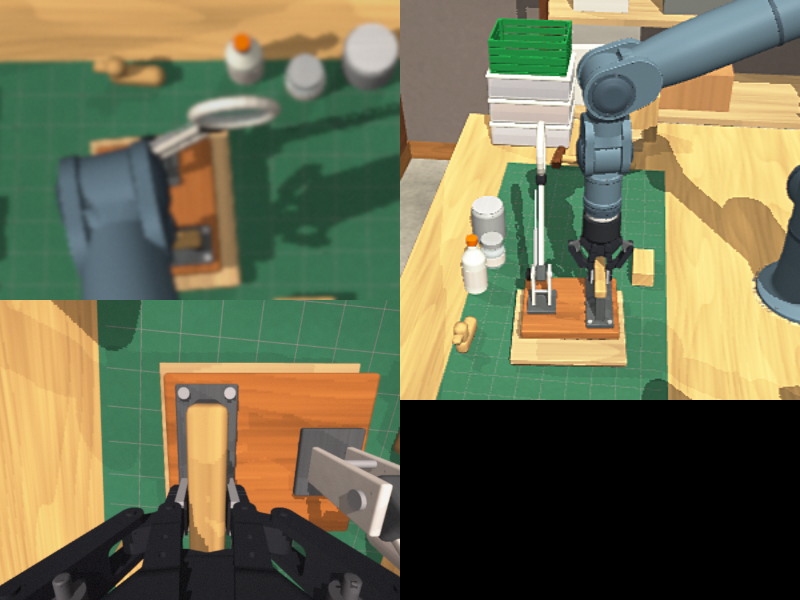

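The top view shows the lens plainly at (296,205), where the model predicts (297,205) for 0.5 rad. The wrist hides only the lower stem. The foot hovers over the riser. The top camera gives about 110 px/rad, so I'll write an estimator and planner around it.

```bash
cat > ctl.py <<'E'
import sys, json, os
from h import *
from scipy.optimize import least_squares
K,I,C,F=.312,.0085,.0015,.002; U=np.pi/3; DT=1/12
def theta(im,m,s):
    Q=R.from_quat(s['orientation']);g=s['eef_pos']+Q.apply([0,0,-.0187])
    a=np.linspace(0,2*np.pi,90)
    def ext(th,r=.056):
        y=r*np.cos(a);z=.258+r*np.sin(a);y,z=y*np.cos(th)-z*np.sin(th),y*np.sin(th)+z*np.cos(th)
        p=proj(m,g[:,None].T+Q.apply(np.c_[y,np.full(90,.12),-z]));return p
    hsv=cv2.cvtColor(im,cv2.COLOR_BGR2HSV);w=cv2.inRange(hsv,(0,0,105),(180,70,255))
    w[:193]=0;w[222:]=0;w[:,:195]=0;w[:,345:]=0
    n,l,st,ce=cv2.connectedComponentsWithStats(w);k=1+np.argmax(st[1:,4]);ys,xs=np.nonzero(l==k)
    right=np.percentile(xs,99.5);left=np.percentile(xs,.5)
    T=np.linspace(-.52,.55,215);E=[ext(t) for t in T];hi=np.array([e[:,0].max() for e in E]);lo=np.array([e[:,0].min() for e in E])
    tr=np.interp(right,hi[::1],T);tl=np.interp(left,lo,T)
    return tr,tl,(left,right,ys.min(),ys.max(),st[k,4])
def acc(th,w,phi,G):
    t=G*np.sin(th+phi)-K*th-C*w
    if abs(w)<1e-4 and abs(t)<F: return 0.
    return (t-F*np.sign(w if abs(w)>=1e-4 else t))/I
def sim(x,t0,t1,ph,G,d,n=.004):
    th,w=x;N=max(1,int(np.ceil((t1-t0)/n)));h=(t1-t0)/N
    for i in range(N):
        a=acc(th,w,ph(t0+i*h)+d,G);wn=w+a*h
        if w*wn<0: wn=0.
        w=wn;th+=w*h
        if th>.5: th,w=.5,min(w,0)
        if th<-.5: th,w=-.5,max(w,0)
    return th,w
def load():
    return json.load(open('log.json')) if os.path.exists('log.json') else dict(ph=[],ms=[])
def step(wy,T,nrow=6,win=6,goal=0.,first=False):
    L=load();s=status.observe();c=s['clock'];phim=lean()[2]
    if first: L['ph']=[[c-2,phim],[c,phim]]
    else:
        p0=L['ph'][-1][1];t0=c-len(wy)*DT
        L['ph'].append([t0,p0])
        for i,u in enumerate(wy): L['ph'].append([t0+(i+1)*DT,p0+u*U])
    im=viewer.get_image('top');m=viewer.camera_model('top');tr,tl,info=theta(im,m,s)
    k=len(L['ms']);cv2.imwrite(f'pics/c{k}.png',im)
    th=tr if first or tr>.42 else .5*(tr+tl)
    L['ms'].append([c,th]);P=np.array(L['ph']);ph=lambda t:np.interp(t,P[:,0],P[:,1])
    M=np.array(L['ms'][-win:])
    def res(v):
        x=(v[0],v[1]);r=[(M[0,1]-x[0])/.005];t=M[0,0]
        for q in M[1:]: x=sim(x,t,q[0],ph,v[2],v[3]);t=q[0];r.append((x[0]-q[1])/.005)
        return np.r_[r,(v[2]-.34)/.007,v[3]/.005,(v[1]-w0)/.3]
    w0=0 if len(L['ms'])<=win else (M[1,1]-M[0,1])/(M[1,0]-M[0,0])
    sol=least_squares(res,[M[0,1],w0,.34,0],diff_step=1e-3) if len(M)>1 else None
    v=sol.x if sol else [th,0,.34,0]
    x=(v[0],v[1]);t=M[0,0]
    now=status.observe()['clock'];x=sim(x,t,now,ph,v[2],v[3])
    print('t',round(now,3),'phi cmd/meas',round(P[-1,1],4),round(phim,4),'th R/L',round(tr,4),round(tl,4),info)
    print('est th,w',np.round(x,4),'G',round(v[2],4),'bias',round(v[3],4),'cost',round(float(sol.cost),2) if sol else '')
    # quintic from (x,w,0) to goal
    A=np.array([[T**3,T**4,T**5],[3*T**2,4*T**3,5*T**4],[6*T,12*T**2,20*T**3]])
    b=np.linalg.solve(A,[goal-x[0]-x[1]*T,-x[1],0]);out=[];sd=np.sign(goal-x[0])
    for i in range(1,nrow+1):
        q=min((i-.5)*DT,T);th=x[0]+x[1]*q+b@[q**3,q**4,q**5];w=x[1]+b@[3*q**2,4*q**3,5*q**4];al=b@[6*q,12*q**2,20*q**3]
        z=(K*th+C*w+F*(np.sign(w) if abs(w)>.01 else 0)+I*al)/v[2]
        out.append((np.arcsin(z)-th-v[3]-P[-1,1])/U)
    print('wy',np.round(out,4))
    P2=np.vstack([P,[now,P[-1,1]]]+[[now+(i+1)*DT,P[-1,1]+o*U] for i,o in enumerate(out)])
    print('pred',np.round(sim(x,now,now+nrow*DT,lambda t:np.interp(t,P2[:,0],P2[:,1]),v[2],v[3]),3))
    json.dump(L,open('log.json','w'))
E
python3 -c "
from ctl import *
step([],3,first=True)
im=cv2.imread('pics/r_t.png');print(theta(im,viewer.camera_model('top'),status.observe()))"
```

```text
t 11.05 phi cmd/meas 0.0313 0.0313 th R/L 0.4818 0.3458 (np.float64(258.0), np.float64(318.0), np.int64(197), np.int64(221), np.int32(815))
est th,w [0.4841 0.0853] G 0.34 bias 0 cost 
wy [-0.0473 -0.0498 -0.0519 -0.0537 -0.0614 -0.0688]
pred [ 0.499 -0.022]
(np.float64(0.4814164281774971), np.float64(0.3458294337916573), (np.float64(258.0), np.float64(317.96000000000004), np.int64(197), np.int64(221), np.int32(809)))
```

```bash
sed -i "s/th=tr if first or tr>.42 else .5\*(tr+tl)/th=min(.5,tr+.018) if tr>.2 else .5*(tr+tl)/" ctl.py; python3 - <<'E'
import json
L=json.load(open('log.json'));L['ms'][-1][1]=.5;json.dump(L,open('log.json','w'))
E
```

drive_tool([
  {"x": 0, "y": 0, "z": 0, "wx": 0, "wy": -0.008, "wz": 0, "hand": 1},
  {"x": 0, "y": 0, "z": 0, "wx": 0, "wy": -0.016, "wz": 0, "hand": 1},
  {"x": 0, "y": 0, "z": 0, "wx": 0, "wy": -0.024, "wz": 0, "hand": 1},
  {"x": 0, "y": 0, "z": 0, "wx": 0, "wy": -0.032, "wz": 0, "hand": 1},
  {"x": 0, "y": 0, "z": 0, "wx": 0, "wy": -0.04, "wz": 0, "hand": 1},
  {"x": 0, "y": 0, "z": 0, "wx": 0, "wy": -0.048, "wz": 0, "hand": 1},
  {"x": 0, "y": 0, "z": 0, "wx": 0, "wy": -0.056, "wz": 0, "hand": 1},
  {"x": 0, "y": 0, "z": 0, "wx": 0, "wy": -0.06, "wz": 0, "hand": 1},
])

```text
clock: 11.72
eef_pos: [0.4664, 0.1805, 0.1535]
orientation: [0.675, 0.738, -0.011, 0.012]
ft_force: [0.3, 0.4, -9.0]
opening: 0.269
grip_force: 59.7
```

```bash
python3 -c "
from ctl import *
step([-.008,-.016,-.024,-.032,-.04,-.048,-.056,-.06],3)"
```

```text
t 11.767 phi cmd/meas -0.0316 -0.0319 th R/L 0.4891 0.3495 (np.float64(250.995), np.float64(312.0), np.int64(197), np.int64(221), np.int32(800))
est th,w [ 0.4999 -0.0037] G 0.34 bias 0.0 cost 0.0
wy [ 0.0067 -0.0017 -0.0035 -0.005  -0.0062 -0.0071]
pred [ 0.488 -0.077]
```

drive_tool([
  {"x": 0, "y": 0, "z": 0, "wx": 0, "wy": -0.002, "wz": 0, "hand": 1},
  {"x": 0, "y": 0, "z": 0, "wx": 0, "wy": -0.003, "wz": 0, "hand": 1},
  {"x": 0, "y": 0, "z": 0, "wx": 0, "wy": -0.005, "wz": 0, "hand": 1},
  {"x": 0, "y": 0, "z": 0, "wx": 0, "wy": -0.006, "wz": 0, "hand": 1},
  {"x": 0, "y": 0, "z": 0, "wx": 0, "wy": -0.007, "wz": 0, "hand": 1},
])

```text
clock: 12.18
eef_pos: [0.4664, 0.1803, 0.1535]
orientation: [0.675, 0.738, -0.013, 0.015]
ft_force: [0.1, 0.3, -8.3]
opening: 0.267
grip_force: 59.7
```

```bash
python3 -c "
from ctl import *
step([-.002,-.003,-.005,-.006,-.007],3)"
```

```text
t 12.233 phi cmd/meas -0.0389 -0.0388 th R/L 0.4745 0.3555 (np.float64(250.99), np.float64(310.0), np.int64(197), np.int64(221), np.int32(799))
est th,w [ 0.4894 -0.065 ] G 0.3411 bias 0.0004 cost 0.02
wy [ 0.0052  0.0036  0.0022  0.0012  0.0004 -0.0002]
pred [ 0.442 -0.135]
```

drive_tool([
  {"x": 0, "y": 0, "z": 0, "wx": 0, "wy": 0.003, "wz": 0, "hand": 1},
  {"x": 0, "y": 0, "z": 0, "wx": 0, "wy": 0.003, "wz": 0, "hand": 1},
  {"x": 0, "y": 0, "z": 0, "wx": 0, "wy": 0.002, "wz": 0, "hand": 1},
  {"x": 0, "y": 0, "z": 0, "wx": 0, "wy": 0.001, "wz": 0, "hand": 1},
])

```text
clock: 12.57
eef_pos: [0.4664, 0.1802, 0.1535]
orientation: [0.675, 0.738, -0.012, 0.014]
ft_force: [0.2, -0.8, -9.1]
opening: 0.273
grip_force: 59.7
```

```bash
python3 -c "
from ctl import *
step([.003,.003,.002,.001],2.7)"
```

```text
t 12.617 phi cmd/meas -0.0378 -0.0378 th R/L 0.4732 0.3543 (np.float64(250.995), np.float64(310.0), np.int64(197), np.int64(221), np.int32(800))
est th,w [ 0.4887 -0.0315] G 0.3433 bias 0.0009 cost 0.98
wy [ 0.0003 -0.0021 -0.0041 -0.0056 -0.0067 -0.0074]
pred [ 0.455 -0.13 ]
```

drive_tool([
  {"x": 0, "y": 0, "z": 0, "wx": 0, "wy": -0.003, "wz": 0, "hand": 1},
  {"x": 0, "y": 0, "z": 0, "wx": 0, "wy": -0.005, "wz": 0, "hand": 1},
  {"x": 0, "y": 0, "z": 0, "wx": 0, "wy": -0.007, "wz": 0, "hand": 1},
  {"x": 0, "y": 0, "z": 0, "wx": 0, "wy": -0.009, "wz": 0, "hand": 1},
  {"x": 0, "y": 0, "z": 0, "wx": 0, "wy": -0.01, "wz": 0, "hand": 1},
])

```text
clock: 13.03
eef_pos: [0.4664, 0.1804, 0.1535]
orientation: [0.675, 0.738, -0.016, 0.018]
ft_force: [0.8, -0.5, -9.0]
opening: 0.273
grip_force: 59.7
```

```bash
python3 -c "
from ctl import *
step([-.003,-.005,-.007,-.009,-.01],2.7)"
```

```text
t 13.083 phi cmd/meas -0.0483 -0.0483 th R/L 0.4752 0.3661 (np.float64(250.98), np.float64(309.0), np.int64(197), np.int64(221), np.int32(797))
est th,w [ 0.4889 -0.0746] G 0.3455 bias 0.002 cost 3.06
wy [0.0064 0.0044 0.0028 0.0017 0.0009 0.0006]
pred [ 0.432 -0.167]
```

```bash
sed -i "s#/.007,v\[3\]/.005#/.01,v[3]/.012#; s/tr+.018/tr+.025/" ctl.py; python3 - <<'E'
import json
L=json.load(open('log.json'));L['ms']=[[a,.5] for a,b in L['ms']];json.dump(L,open('log.json','w'))
E
```

drive_tool([
  {"x": 0, "y": 0, "z": 0, "wx": 0, "wy": -0.003, "wz": 0, "hand": 1},
  {"x": 0, "y": 0, "z": 0, "wx": 0, "wy": -0.005, "wz": 0, "hand": 1},
  {"x": 0, "y": 0, "z": 0, "wx": 0, "wy": -0.007, "wz": 0, "hand": 1},
  {"x": 0, "y": 0, "z": 0, "wx": 0, "wy": -0.009, "wz": 0, "hand": 1},
  {"x": 0, "y": 0, "z": 0, "wx": 0, "wy": -0.01, "wz": 0, "hand": 1},
])

```text
clock: 13.5
eef_pos: [0.4664, 0.1803, 0.1535]
orientation: [0.675, 0.738, -0.02, 0.022]
ft_force: [0.6, 0.9, -7.6]
opening: 0.271
grip_force: 59.7
```

```bash
python3 -c "
from ctl import *
step([-.003,-.005,-.007,-.009,-.01],2.7)"
```

```text
t 13.55 phi cmd/meas -0.0588 -0.0588 th R/L 0.4271 0.3767 (np.float64(250.93), np.float64(303.07000000000005), np.int64(197), np.int64(221), np.int32(787))
est th,w [ 0.4416 -0.2269] G 0.3451 bias 0.0057 cost 0.35
wy [0.0141 0.0142 0.0146 0.0152 0.016  0.017 ]
pred [ 0.313 -0.273]
```

drive_tool([
  {"x": 0, "y": 0, "z": 0, "wx": 0, "wy": 0.012, "wz": 0, "hand": 1},
  {"x": 0, "y": 0, "z": 0, "wx": 0, "wy": 0.014, "wz": 0, "hand": 1},
  {"x": 0, "y": 0, "z": 0, "wx": 0, "wy": 0.015, "wz": 0, "hand": 1},
])

```text
clock: 13.8
eef_pos: [0.4664, 0.18, 0.1536]
orientation: [0.675, 0.738, -0.014, 0.016]
ft_force: [0.2, -0.3, -9.3]
opening: 0.27
grip_force: 59.7
```

```bash
python3 -c "
from ctl import *
step([.012,.014,.015],2.4)"
```

```text
t 13.85 phi cmd/meas -0.0431 -0.0429 th R/L 0.3316 0.3496 (np.float64(250.0), np.float64(295.11), np.int64(197), np.int64(221), np.int32(779))
est th,w [ 0.3444 -0.3199] G 0.3488 bias -0.0003 cost 1.83
wy [0.0057 0.0084 0.0111 0.0137 0.0164 0.0189]
pred [ 0.183 -0.309]
```

drive_tool([
  {"x": 0, "y": 0, "z": 0, "wx": 0, "wy": 0.006, "wz": 0, "hand": 1},
  {"x": 0, "y": 0, "z": 0, "wx": 0, "wy": 0.009, "wz": 0, "hand": 1},
  {"x": 0, "y": 0, "z": 0, "wx": 0, "wy": 0.012, "wz": 0, "hand": 1},
])

```text
clock: 14.1
eef_pos: [0.4664, 0.1802, 0.1535]
orientation: [0.675, 0.738, -0.01, 0.011]
ft_force: [0.8, -0.1, -8.8]
opening: 0.269
grip_force: 59.7
```

```bash
python3 -c "
from ctl import *
step([.006,.009,.012],1.9)"
```

```text
t 14.15 phi cmd/meas -0.0305 -0.0302 th R/L 0.2425 0.2634 (np.float64(242.0), np.float64(287.0), np.int64(197), np.int64(221), np.int32(744))
est th,w [ 0.2418 -0.4016] G 0.361 bias -0.0153 cost 7.16
wy [0.0105 0.0173 0.0234 0.0288 0.0334 0.0372]
pred [ 0.047 -0.337]
```

drive_tool([
  {"x": 0, "y": 0, "z": 0, "wx": 0, "wy": 0.005, "wz": 0, "hand": 1},
  {"x": 0, "y": 0, "z": 0, "wx": 0, "wy": 0.008, "wz": 0, "hand": 1},
  {"x": 0, "y": 0, "z": 0, "wx": 0, "wy": 0.011, "wz": 0, "hand": 1},
])

```text
clock: 14.4
eef_pos: [0.4664, 0.1802, 0.1535]
orientation: [0.675, 0.738, -0.006, 0.007]
ft_force: [0.5, -0.2, -8.8]
opening: 0.269
grip_force: 59.7
```

```bash
sed -i "s#(v\[2\]-.34)/.01,v\[3\]/.012#(v[2]-.345)/.004,v[3]/.005#" ctl.py; python3 -c "
from ctl import *
step([.005,.008,.011],1.5,win=4)"
```

```text
t 14.45 phi cmd/meas -0.019 -0.0187 th R/L 0.1746 0.1785 (np.float64(234.0), np.float64(281.0), np.int64(197), np.int64(215), np.int32(694))
est th,w [ 0.1654 -0.2359] G 0.3471 bias 0.0025 cost 1.07
wy [-0.0046 -0.0014  0.0015  0.0041  0.0063  0.0083]
pred [ 0.06  -0.176]
```

drive_tool([
  {"x": 0, "y": 0, "z": 0, "wx": 0, "wy": -0.002, "wz": 0, "hand": 1},
  {"x": 0, "y": 0, "z": 0, "wx": 0, "wy": 0, "wz": 0, "hand": 1},
  {"x": 0, "y": 0, "z": 0, "wx": 0, "wy": 0.003, "wz": 0, "hand": 1},
])

```text
clock: 14.7
eef_pos: [0.4664, 0.1804, 0.1535]
orientation: [0.675, 0.738, -0.005, 0.006]
ft_force: [0.0, -0.6, -8.3]
opening: 0.27
grip_force: 59.7
```

```bash
python3 -c "
from ctl import *
step([-.002,0,.003],1.1,win=4)"
```

```text
t 14.75 phi cmd/meas -0.0159 -0.0156 th R/L 0.1166 0.1306 (np.float64(229.0), np.float64(275.0), np.int64(197), np.int64(215), np.int32(679))
est th,w [ 0.1135 -0.1601] G 0.3457 bias 0.0035 cost 1.12
wy [-0.0045 -0.0032 -0.0015  0.0007  0.0032  0.0056]
pred [ 0.037 -0.142]
```

drive_tool([
  {"x": 0, "y": 0, "z": 0, "wx": 0, "wy": -0.005, "wz": 0, "hand": 1},
  {"x": 0, "y": 0, "z": 0, "wx": 0, "wy": -0.003, "wz": 0, "hand": 1},
  {"x": 0, "y": 0, "z": 0, "wx": 0, "wy": 0, "wz": 0, "hand": 1},
])

```text
clock: 15.0
eef_pos: [0.4664, 0.1804, 0.1535]
orientation: [0.675, 0.738, -0.005, 0.006]
ft_force: [0.6, -0.3, -8.8]
opening: 0.27
grip_force: 59.6
```

```bash
python3 -c "
from ctl import *
step([-.005,-.003,0],.9,win=4)"
```

```text
t 15.05 phi cmd/meas -0.0159 -0.0156 th R/L 0.0798 0.0894 (np.float64(224.44), np.float64(271.0), np.int64(198), np.int64(215), np.int32(689))
est th,w [ 0.0791 -0.104 ] G 0.3466 bias 0.0051 cost 0.85
wy [-0.0043 -0.0048 -0.0035 -0.0008  0.0027  0.0063]
pred [ 0.021 -0.119]
```

drive_tool([
  {"x": 0, "y": 0, "z": 0, "wx": 0, "wy": -0.004, "wz": 0, "hand": 1},
  {"x": 0, "y": 0, "z": 0, "wx": 0, "wy": -0.004, "wz": 0, "hand": 1},
  {"x": 0, "y": 0, "z": 0, "wx": 0, "wy": -0.002, "wz": 0, "hand": 1},
])

```text
clock: 15.3
eef_pos: [0.4664, 0.1804, 0.1535]
orientation: [0.675, 0.738, -0.006, 0.007]
ft_force: [0.9, -0.4, -8.7]
opening: 0.265
grip_force: 59.6
```

```bash
python3 -c "
from ctl import *
step([-.004,-.004,-.002],.7,win=4)"
```

```text
t 15.35 phi cmd/meas -0.018 -0.0178 th R/L 0.0501 0.0515 (np.float64(220.0), np.float64(267.515), np.int64(198), np.int64(216), np.int32(698))
est th,w [ 0.0431 -0.142 ] G 0.3456 bias 0.004 cost 0.39
wy [0.0063 0.0108 0.0134 0.0143 0.0139 0.0126]
pred [-0.009 -0.044]
```

drive_tool([
  {"x": 0, "y": 0, "z": 0, "wx": 0, "wy": 0.007, "wz": 0, "hand": 1},
  {"x": 0, "y": 0, "z": 0, "wx": 0, "wy": 0.011, "wz": 0, "hand": 1},
  {"x": 0, "y": 0, "z": 0, "wx": 0, "wy": 0.014, "wz": 0, "hand": 1},
])

```text
clock: 15.6
eef_pos: [0.4664, 0.1802, 0.1535]
orientation: [0.675, 0.738, -0.001, 0.001]
ft_force: [1.0, 0.1, -8.6]
opening: 0.272
grip_force: 59.7
```

```bash
python3 -c "
from ctl import *
step([.007,.011,.014],.5,win=4)"
```

```text
t 15.65 phi cmd/meas -0.0033 -0.003 th R/L -0.0404 -0.0295 (np.float64(213.0), np.float64(259.58500000000004), np.int64(199), np.int64(216), np.int32(684))
est th,w [-0.0461 -0.2755] G 0.3456 bias -0.0018 cost 2.38
wy [ 0.0509  0.092   0.0617  0.0072 -0.0341 -0.0248]
pred [-0.007  0.06 ]
```

The foot's own rotation term was missing from the model: the absolute angle psi = theta + phi is what has inertia. I'll fix that and refit offline before moving.

```bash
cat > ctl2.py <<'E'
from ctl import *
def sim(x,t0,t1,ph,G,d,n=.004):
    p,w=x;N=max(1,int(np.ceil((t1-t0)/n)));h=(t1-t0)/N
    for i in range(N):
        t=t0+i*h;f=ph(t)+d;fd=(ph(t+h)-ph(t))/h;th=p-f;wr=w-fd
        tau=G*np.sin(p)-K*th
        a=(tau-(C+F/max(abs(wr),.01))*wr)/I      # regularised Coulomb
        w+=a*h;p+=w*h;f2=ph(t+h)+d
        if p-f2>.5: p,w=.5+f2,fd
        if p-f2<-.5: p,w=-.5+f2,fd
    return p,w
def plan(wy,T,nrow=6,win=6,take=True,goal=0.,fitall=False,hold=False):
    L=load();s=status.observe();c=s['clock'];phim=lean()[2]
    if take:
        p0=phim_prev=L['ph'][-1][1];t0=c-len(wy)*DT;L['ph'].append([t0,p0])
        for i,u in enumerate(wy): L['ph'].append([t0+(i+1)*DT,p0+u*U])
        im=viewer.get_image('top');tr,tl,info=theta(im,viewer.camera_model('top'),s)
        cv2.imwrite(f"pics/c{len(L['ms'])}.png",im)
        L['ms'].append([c,min(.5,tr+.015) if tr>.2 else .5*(tr+tl)])
        print('R/L',round(tr,4),round(tl,4),info[:2],'area',info[4])
    P=np.array(L['ph']);ph=lambda t:np.interp(t,P[:,0],P[:,1]);M=np.array(L['ms'][-win:])
    w0=(M[1,1]-M[0,1])/(M[1,0]-M[0,0])
    G0,b0=L.get('G',.345),L.get('b',0.)
    def tr_(v):
        x=(v[0]+ph(M[0,0])+v[3],v[1]);t=M[0,0];o=[v[0]]
        for q in M[1:]: x=sim(x,t,q[0],ph,v[2],v[3]);t=q[0];o.append(x[0]-ph(t)-v[3])
        return np.array(o),x,t
    def res(v): return np.r_[(tr_(v)[0]-M[:,1])/.006,(v[2]-G0)/.006,(v[3]-b0)/.005,(v[1]-w0)/.2]
    v=least_squares(res,[M[0,1],w0,G0,b0],diff_step=1e-3).x
    o,x,t=tr_(v);now=status.observe()['clock'];x=sim(x,t,now,ph,v[2],v[3])
    print('t',round(now,2),'meas',M[:,1].round(3),'fit',o.round(3),'G,b',v[2:].round(4),'phi',P[-1,1].round(4),phim.round(4))
    print('psi,w',np.round(x,4),'theta',round(x[0]-P[-1,1],4))
    json.dump(L,open('log.json','w'))
    def roll(u):
        P2=np.vstack([P,[now,P[-1,1]]]+[[now+(i+1)*DT,P[-1,1]+q*U] for i,q in enumerate(u)]+[[now+9,P[-1,1]+u[-1]*U]])
        f=lambda t:np.interp(t,P2[:,0],P2[:,1]);y=x;o=[]
        for i in range(len(u)): y=sim(y,now+i*DT,now+(i+1)*DT,f,v[2],v[3],.008);o.append(y)
        return np.array(o),P2[-1,1]
    n=int(round(T/DT))
    def cost(u):
        o,pf=roll(u);return np.r_[o[-1,0]/.005,o[-1,1]/.01,(pf+v[3])/.003,np.diff(np.r_[0,u])/.006,o[:,0]/.15]
    u=least_squares(cost,np.linspace(0,-P[-1,1]/U,n),diff_step=1e-3).x
    o,pf=roll(u);print('wy',u.round(4));print('psi',o[:,0].round(3),'w',o[:,1].round(3))
E
python3 -c "
from ctl2 import *
L=load();M=np.array(L['ms']);print(M.round(3).tolist())
plan([],1.,take=False,win=5)
plan([],1.,take=False,win=9)"
```

```text
[[11.0, 0.5], [11.717, 0.5], [12.183, 0.5], [12.567, 0.5], [13.033, 0.5], [13.5, 0.452], [13.8, 0.357], [14.1, 0.268], [14.4, 0.177], [14.7, 0.124], [15.0, 0.085], [15.3, 0.051], [15.6, -0.035]]
t 15.65 meas [ 0.177  0.124  0.085  0.051 -0.035] fit [ 0.175  0.126  0.088  0.044 -0.033] G,b [0.3471 0.001 ] phi -0.0033 -0.003
psi,w [-0.0454 -0.2103] theta -0.0422
wy [ 0.0192  0.0294  0.0327  0.0372  0.0317  0.0232  0.0134  0.0037 -0.0042
 -0.0086 -0.0081 -0.0005]
psi [-0.062 -0.074 -0.08  -0.077 -0.069 -0.057 -0.043 -0.029 -0.017 -0.009
 -0.006 -0.006] w [-0.182 -0.112 -0.025  0.068  0.125  0.162  0.174  0.159  0.121  0.068
  0.011  0.008]
t 15.65 meas [ 0.5    0.452  0.357  0.268  0.177  0.124  0.085  0.051 -0.035] fit [ 0.501  0.464  0.368  0.267  0.18   0.123  0.081  0.04  -0.028] G,b [0.3462 0.0031] phi -0.0033 -0.003
psi,w [-0.0369 -0.165 ] theta -0.0336
wy [ 0.0135  0.0203  0.0224  0.0266  0.0228  0.0168  0.0097  0.0026 -0.0035
 -0.0073 -0.0075 -0.0019]
psi [-0.05  -0.059 -0.062 -0.06  -0.053 -0.043 -0.032 -0.021 -0.012 -0.007
 -0.005 -0.004] w [-0.136 -0.079 -0.011  0.062  0.101  0.126  0.133  0.121  0.092  0.05
  0.004  0.006]
```

The corrected model fits all the data. I'll brake.

drive_tool([
  {"x": 0, "y": 0, "z": 0, "wx": 0, "wy": 0.017, "wz": 0, "hand": 1},
  {"x": 0, "y": 0, "z": 0, "wx": 0, "wy": 0.025, "wz": 0, "hand": 1},
  {"x": 0, "y": 0, "z": 0, "wx": 0, "wy": 0.028, "wz": 0, "hand": 1},
])

```text
clock: 15.9
eef_pos: [0.4664, 0.1799, 0.1535]
orientation: [0.675, 0.738, 0.009, -0.01]
ft_force: [-1.0, -0.2, -8.3]
opening: 0.271
grip_force: 59.7
```

```bash
python3 -c "
from ctl2 import *
plan([.017,.025,.028],1.,win=5)"
```

```text
R/L -0.1256 -0.1087 (np.float64(208.0), np.float64(254.0)) area 687
t 15.95 meas [ 0.124  0.085  0.051 -0.035 -0.117] fit [ 0.122  0.089  0.046 -0.034 -0.117] G,b [ 3.457e-01 -1.000e-04] phi 0.026 0.0265
psi,w [-0.0941 -0.0401] theta -0.1202
wy [ 0.0034  0.003   0.0002 -0.0041 -0.009  -0.0142 -0.019  -0.0231 -0.0262
 -0.0277 -0.0267 -0.0267]
psi [-0.094 -0.09  -0.082 -0.072 -0.06  -0.047 -0.035 -0.024 -0.015 -0.008
 -0.004 -0.003] w [0.034 0.073 0.108 0.134 0.149 0.151 0.142 0.122 0.095 0.063 0.033 0.006]
```

drive_tool([
  {"x": 0, "y": 0, "z": 0, "wx": 0, "wy": 0.003, "wz": 0, "hand": 1},
  {"x": 0, "y": 0, "z": 0, "wx": 0, "wy": 0.003, "wz": 0, "hand": 1},
  {"x": 0, "y": 0, "z": 0, "wx": 0, "wy": 0, "wz": 0, "hand": 1},
])

```text
clock: 16.2
eef_pos: [0.4664, 0.1802, 0.1535]
orientation: [0.675, 0.738, 0.009, -0.009]
ft_force: [0.4, 0.7, -8.5]
opening: 0.268
grip_force: 59.7
```

```bash
python3 -c "
from ctl2 import *
plan([.003,.003,0],.83,win=5)"
```

```text
R/L -0.1048 -0.0882 (np.float64(210.0), np.float64(256.0)) area 690
t 16.25 meas [ 0.085  0.051 -0.035 -0.117 -0.097] fit [ 0.086  0.046 -0.033 -0.114 -0.099] G,b [3.428e-01 1.000e-04] phi 0.026 0.026
psi,w [-0.0654  0.1544] theta -0.0915
wy [-0.0119 -0.0201 -0.0252 -0.0279 -0.0288 -0.0282 -0.0275 -0.028  -0.0256
 -0.0256]
psi [-0.051 -0.037 -0.024 -0.014 -0.006 -0.001  0.001  0.001  0.001  0.001] w [ 0.175  0.167  0.143  0.111  0.075  0.043  0.014 -0.007  0.007  0.   ]
```

drive_tool([
  {"x": 0, "y": 0, "z": 0, "wx": 0, "wy": -0.012, "wz": 0, "hand": 1},
  {"x": 0, "y": 0, "z": 0, "wx": 0, "wy": -0.02, "wz": 0, "hand": 1},
])

```text
clock: 16.42
eef_pos: [0.4664, 0.1804, 0.1535]
orientation: [0.675, 0.738, 0.002, -0.001]
ft_force: [0.1, -0.4, -8.6]
opening: 0.27
grip_force: 59.6
```

```bash
python3 -c "
from ctl2 import *
plan([-.012,-.02],.75,win=6)"
```

```text
R/L -0.0434 -0.0272 (np.float64(214.0), np.float64(260.0)) area 685
t 16.47 meas [ 0.085  0.051 -0.035 -0.117 -0.097 -0.035] fit [ 0.087  0.045 -0.034 -0.113 -0.096 -0.037] G,b [0.342  0.0004] phi 0.0051 0.0044
psi,w [-0.0226  0.1744] theta -0.0277
wy [-0.0087 -0.0133 -0.0149 -0.0142 -0.0159 -0.0131 -0.0098 -0.0069 -0.0054]
psi [-0.009  0.002  0.009  0.012  0.011  0.008  0.005  0.003  0.002] w [ 0.15   0.109  0.061  0.014 -0.027 -0.034 -0.031 -0.02  -0.002]
```

drive_tool([
  {"x": 0, "y": 0, "z": 0, "wx": 0, "wy": -0.01, "wz": 0, "hand": 1},
  {"x": 0, "y": 0, "z": 0, "wx": 0, "wy": -0.014, "wz": 0, "hand": 1},
])

```text
clock: 16.63
eef_pos: [0.4663, 0.1806, 0.1535]
orientation: [0.675, 0.738, -0.003, 0.004]
ft_force: [0.6, -0.0, -9.0]
opening: 0.271
grip_force: 59.6
```

```bash
python3 -c "
from ctl2 import *
plan([-.01,-.014],.75,win=6)"
```

```text
R/L 0.0059 0.0165 (np.float64(217.0), np.float64(263.57000000000005)) area 687
t 16.68 meas [ 0.051 -0.035 -0.117 -0.097 -0.035  0.011] fit [ 0.05  -0.034 -0.115 -0.098 -0.038  0.013] G,b [0.3445 0.0016] phi -0.0096 -0.0099
psi,w [0.01   0.0946] theta 0.0196
wy [-0.0005 -0.     -0.0008 -0.0032 -0.0008  0.002   0.0047  0.0068  0.0076]
psi [0.016 0.019 0.018 0.015 0.012 0.008 0.005 0.002 0.002] w [ 0.053  0.013 -0.016 -0.04  -0.046 -0.044 -0.036 -0.021 -0.002]
```

drive_tool([
  {"x": 0, "y": 0, "z": 0, "wx": 0, "wy": -0.001, "wz": 0, "hand": 1},
  {"x": 0, "y": 0, "z": 0, "wx": 0, "wy": -0.001, "wz": 0, "hand": 1},
  {"x": 0, "y": 0, "z": 0, "wx": 0, "wy": -0.002, "wz": 0, "hand": 1},
])

```text
clock: 16.93
eef_pos: [0.4664, 0.1802, 0.1535]
orientation: [0.675, 0.738, -0.004, 0.004]
ft_force: [0.1, 0.6, -9.6]
opening: 0.273
grip_force: 59.6
```

```bash
python3 -c "
from ctl2 import *
plan([-.001,-.001,-.002],.75,win=6)"
```

```text
R/L 0.0153 0.0258 (np.float64(218.0), np.float64(264.55999999999995)) area 689
t 16.98 meas [-0.035 -0.117 -0.097 -0.035  0.011  0.021] fit [-0.036 -0.114 -0.097 -0.037  0.011  0.021] G,b [0.344  0.0009] phi -0.0117 -0.0116
psi,w [ 0.0092 -0.0304] theta 0.0209
wy [0.0042 0.0065 0.0074 0.0075 0.0082 0.0087 0.0068 0.0075 0.0096]
psi [ 0.006  0.004  0.002  0.001  0.001  0.001  0.    -0.001 -0.002] w [-0.034 -0.028 -0.018 -0.007  0.002  0.004 -0.021 -0.012  0.002]
```

drive_tool([
  {"x": 0, "y": 0, "z": 0, "wx": 0, "wy": 0.004, "wz": 0, "hand": 1},
  {"x": 0, "y": 0, "z": 0, "wx": 0, "wy": 0.007, "wz": 0, "hand": 1},
  {"x": 0, "y": 0, "z": 0, "wx": 0, "wy": 0.008, "wz": 0, "hand": 1},
  {"x": 0, "y": 0, "z": 0, "wx": 0, "wy": 0.009, "wz": 0, "hand": 1},
])

```text
clock: 17.32
eef_pos: [0.4664, 0.1802, 0.1535]
orientation: [0.675, 0.738, -0.0, 0.001]
ft_force: [-0.9, 0.3, -9.2]
opening: 0.266
grip_force: 59.6
```

```bash
python3 -c "
from ctl2 import *
plan([.004,.007,.008,.009],.75,win=6)"
```

```text
R/L -0.0096 0.0098 (np.float64(217.4), np.float64(263.0)) area 681
t 17.37 meas [-0.117 -0.097 -0.035  0.011  0.021  0.   ] fit [-0.118 -0.096 -0.036  0.012  0.021 -0.   ] G,b [3.454e-01 3.000e-04] phi -0.0022 -0.002
psi,w [-0.0027 -0.0066] theta -0.0005
wy [0.0006 0.0013 0.0019 0.0024 0.0026 0.0026 0.0025 0.0023 0.0023]
psi [-0.003 -0.002 -0.002 -0.001 -0.001 -0.001 -0.001 -0.001 -0.001] w [ 0.003  0.008  0.007  0.006  0.004  0.002 -0.    -0.002 -0.   ]
```

The arm is upright and nearly still. I'll level the foot and watch.

drive_tool([
  {"x": 0, "y": 0, "z": 0, "wx": 0, "wy": 0.001, "wz": 0, "hand": 1},
  {"x": 0, "y": 0, "z": 0, "wx": 0, "wy": 0.0015, "wz": 0, "hand": 1},
  {"x": 0, "y": 0, "z": 0, "wx": 0, "wy": 0.002, "wz": 0, "hand": 1},
  {"x": 0, "y": 0, "z": 0, "wx": 0, "wy": 0.002, "wz": 0, "hand": 1},
  {"x": 0, "y": 0, "z": 0, "wx": 0, "wy": 0.002, "wz": 0, "hand": 1},
  {"x": 0, "y": 0, "z": 0, "wx": 0, "wy": 0.002, "wz": 0, "hand": 1},
])

```text
clock: 17.87
eef_pos: [0.4664, 0.1803, 0.1535]
orientation: [0.675, 0.738, 0.0, 0.0]
ft_force: [0.1, -0.0, -8.3]
opening: 0.268
grip_force: 59.6
```

```bash
python3 -c "
from ctl2 import *
plan([.001,.0015,.002,.002,.002,.002],.75,win=6)
goto([.4658,.181,.1535],5.04)
w=viewer.get_image('wrist');cv2.imwrite('pics/hold_w.png',w);cv2.imwrite('pics/hold_s.png',viewer.get_image('side'))
m=viewer.camera_model('wrist');print(m['extrinsics'].tolist())
import pickle;pickle.dump((m,status.observe()),open('hold.pkl','wb'))
"
```

```text
R/L -0.002 0.0137 (np.float64(218.0), np.float64(264.0)) area 688
t 17.92 meas [-0.097 -0.035  0.011  0.021  0.     0.006] fit [-0.096 -0.037  0.011  0.022  0.003  0.003] G,b [0.3454 0.0008] phi -0.0001 -0.0
psi,w [0.004  0.0017] theta 0.0041
wy [-0.0009 -0.0018 -0.0024 -0.0028 -0.0028 -0.0026 -0.0021 -0.0014 -0.0014]
psi [0.004 0.003 0.002 0.001 0.001 0.    0.001 0.001 0.001] w [-0.009 -0.012 -0.01  -0.008 -0.004 -0.001  0.003  0.006  0.   ]
17.9167 pos [0.4664 0.1803 0.1535] shift [ 0.0015 -0.001   0.    ] turn [0.0007 0.     0.0013]
[[0.9959364735036018, 0.09005815301524639, -0.00026423605281527916, -0.4801259513104692], [0.08660039884010182, -0.956884313153745, 0.27725941311526336, 0.1183920519993327], [0.02471662731734325, -0.2761556450912555, -0.9607950603631804, 0.34247901641425793], [0.0, 0.0, 0.0, 1.0]]
```

drive_tool([
  {"x": 0, "y": 0, "z": 0, "wx": 0, "wy": -0.0005, "wz": 0, "hand": 1},
  {"x": 0, "y": 0, "z": 0, "wx": 0, "wy": -0.0005, "wz": 0, "hand": 1},
  {"x": 0, "y": 0, "z": 0, "wx": 0, "wy": -0.0005, "wz": 0, "hand": 1},
  {"x": 0, "y": 0, "z": 0, "wx": 0, "wy": -0.0005, "wz": 0, "hand": 1},
  {"x": 0, "y": 0, "z": 0, "wx": 0, "wy": -0.0005, "wz": 0, "hand": 1},
  {"x": 0, "y": 0, "z": 0, "wx": 0, "wy": -0.0005, "wz": 0, "hand": 1},
  {"x": 0, "y": 0, "z": 0, "wx": 0, "wy": -0.0005, "wz": 0, "hand": 1},
  {"x": 0, "y": 0, "z": 0, "wx": 0, "wy": -0.0005, "wz": 0, "hand": 1},
])

```text
clock: 18.68
eef_pos: [0.4664, 0.1803, 0.1535]
orientation: [0.675, 0.738, 0.0, 0.0]
ft_force: [0.2, -0.3, -9.2]
opening: 0.272
grip_force: 59.6
```

```bash
python3 - <<'E'
from ctl2 import *
plan([-.0005]*8,.5,win=5)
import pickle
m,s=pickle.load(open('hold.pkl','rb'));im=cv2.imread('pics/hold_w.png');hsv=cv2.cvtColor(im,cv2.COLOR_BGR2HSV)
foot=cv2.inRange(hsv,(3,150,40),(14,255,255));green=cv2.inRange(hsv,(60,60,20),(95,255,255))
zf=s['eef_pos'][2]+.0187-.1+.022
def line(pts,z,n):
    P=np.float32([ray(m,p,z)[:2] for p in pts]);vx,vy,x0,y0=cv2.fitLine(P,cv2.DIST_HUBER,0,.001,.001).ravel();print(n,'ang',np.degrees(np.arctan2(vy,vx)).round(2),'pt',(x0.round(4),y0.round(4)),len(P));return np.array([x0,y0]),np.array([vx,vy])
runs=lambda v:np.nonzero(v)[0]
# foot left edge (foot -x side), rows 150..260; riser left edge = last green left of it
FL=[];RL=[]
for r in range(150,270,4):
    c=runs(foot[r,200:330]); 
    if len(c): FL.append((200+c[0]-.5,r)); g=runs(green[r,150:200+c[0]]); RL.append((150+g[-1]+.5,r))
FT=[];RT=[]
for c in range(390,560,5):
    r=runs(foot[60:200,c])
    if len(r): FT.append((c,60+r[0]-.5)); g=runs(green[40:60+r[0],c]); RT.append((c,40+g[-1]+.5))
fl=line(FL,zf,'foot -x edge');rl=line(RL,.03,'riser -x edge');ft=line(FT,zf,'foot +y edge');rt=line(RT,.03,'riser +y edge')
for n,e,a in (('foot',fl,ft),('riser',rl,rt)):
    hx,hy=(.1,.085) if n=='foot' else (.12,.105)
    d=a[1]*np.sign(a[1][0]);c=np.linalg.solve(np.c_[e[1],-a[1]],a[0]-e[0]);corner=e[0]+e[1]*c[0]
    y=np.array([-d[1],d[0]]);print(n,'yaw',np.degrees(np.arctan2(d[1],d[0])).round(2),'corner',corner.round(4),'centre',(corner+hx*d-hy*y).round(4))
print('tcp',s['eef_pos'],FL[:2],RL[:2],FT[:2],RT[:2])
E
```

```text
R/L -0.0015 0.0142 (np.float64(218.0), np.float64(264.0)) area 683
t 18.73 meas [0.011 0.021 0.    0.006 0.006] fit [0.012 0.02  0.003 0.004 0.006] G,b [0.345  0.0015] phi -0.0007 -0.0005
psi,w [0.007  0.0024] theta 0.0076
wy [-0.0008 -0.0021 -0.0043 -0.003  -0.0013 -0.0012]
psi [0.007 0.006 0.004 0.002 0.001 0.001] w [-0.007 -0.016 -0.029 -0.018 -0.002  0.   ]
foot -x edge ang -84.83 pt (np.float32(0.4236), np.float32(0.2104)) 30
riser -x edge ang -85.13 pt (np.float32(0.4069), np.float32(0.1925)) 30
foot +y edge ang 5.17 pt (np.float32(0.532), np.float32(0.2729)) 34
riser +y edge ang 5.16 pt (np.float32(0.5733), np.float32(0.2973)) 34
foot yaw 5.17 corner [0.4189 0.2627] centre [0.5261 0.1871]
riser yaw 5.16 corner [0.3993 0.2816] centre [0.5282 0.1878]
tcp [0.46639481 0.18031981 0.15351481] [(np.float64(262.5), 150), (np.float64(263.5), 154)] [(np.float64(255.5), 150), (np.float64(255.5), 154)] [(390, np.float64(116.5)), (395, np.float64(116.5))] [(390, np.float64(93.5)), (395, np.float64(93.5))]
```

Wrist view: foot yaw 5.17° against riser 5.16°, with the foot centre 1–2 mm short. I'll nudge it slightly and keep holding upright.

drive_tool([
  {"x": 0, "y": 0, "z": 0, "wx": 0, "wy": -0.0005, "wz": 0, "hand": 1},
  {"x": 0, "y": 0.001, "z": 0, "wx": 0, "wy": -0.0005, "wz": 0, "hand": 1},
  {"x": 0, "y": 0.001, "z": 0, "wx": 0, "wy": -0.001, "wz": 0, "hand": 1},
  {"x": 0, "y": 0.002, "z": 0, "wx": 0, "wy": -0.001, "wz": 0, "hand": 1},
  {"x": 0, "y": 0.002, "z": 0, "wx": 0, "wy": -0.001, "wz": 0, "hand": 1},
  {"x": 0, "y": 0.002, "z": 0, "wx": 0, "wy": -0.001, "wz": 0, "hand": 1},
  {"x": 0, "y": 0.002, "z": 0, "wx": 0, "wy": -0.001, "wz": 0, "hand": 1},
  {"x": 0, "y": 0.002, "z": 0, "wx": 0, "wy": -0.001, "wz": 0, "hand": 1},
  {"x": 0, "y": 0.002, "z": 0, "wx": 0, "wy": -0.001, "wz": 0, "hand": 1},
  {"x": 0, "y": 0.002, "z": 0, "wx": 0, "wy": -0.001, "wz": 0, "hand": 1},
  {"x": 0, "y": 0.002, "z": 0, "wx": 0, "wy": -0.001, "wz": 0, "hand": 1},
  {"x": 0, "y": 0.002, "z": 0, "wx": 0, "wy": -0.001, "wz": 0, "hand": 1},
])

```text
clock: 19.73
eef_pos: [0.4674, 0.1804, 0.1535]
orientation: [0.675, 0.738, -0.0, 0.001]
ft_force: [0.5, 0.2, -8.8]
opening: 0.271
grip_force: 59.7
```

```bash
python3 -c "
from ctl2 import *
plan([-.0005]*2+[-.001]*10,.5,win=5)"
```

```text
R/L -0.0 0.0108 (np.float64(217.47), np.float64(264.0)) area 695
t 19.78 meas [0.021 0.    0.006 0.006 0.005] fit [0.02  0.003 0.004 0.005 0.006] G,b [0.345  0.0013] phi -0.0017 -0.0016
psi,w [0.0056 0.0003] theta 0.0073
wy [-0.0011 -0.0033 -0.0025 -0.0014  0.     -0.    ]
psi [0.005 0.003 0.001 0.    0.    0.   ] w [-0.013 -0.029 -0.019 -0.006  0.01   0.   ]
```

drive_tool([
  {"x": 0, "y": 0, "z": 0, "wx": 0, "wy": 0.0005, "wz": 0, "hand": 1},
  {"x": 0, "y": 0, "z": 0, "wx": 0, "wy": 0.001, "wz": 0, "hand": 1},
  {"x": 0, "y": 0, "z": 0, "wx": 0, "wy": 0.001, "wz": 0, "hand": 1},
  {"x": 0, "y": 0, "z": 0, "wx": 0, "wy": 0.001, "wz": 0, "hand": 1},
  {"x": 0, "y": 0, "z": 0, "wx": 0, "wy": 0.001, "wz": 0, "hand": 1},
  {"x": 0, "y": 0, "z": 0, "wx": 0, "wy": 0.001, "wz": 0, "hand": 1},
  {"x": 0, "y": 0, "z": 0, "wx": 0, "wy": 0.001, "wz": 0, "hand": 1},
  {"x": 0, "y": 0, "z": 0, "wx": 0, "wy": 0.001, "wz": 0, "hand": 1},
  {"x": 0, "y": 0, "z": 0, "wx": 0, "wy": 0.001, "wz": 0, "hand": 1},
  {"x": 0, "y": 0, "z": 0, "wx": 0, "wy": 0.001, "wz": 0, "hand": 1},
  {"x": 0, "y": 0, "z": 0, "wx": 0, "wy": 0.001, "wz": 0, "hand": 1},
  {"x": 0, "y": 0, "z": 0, "wx": 0, "wy": 0.001, "wz": 0, "hand": 1},
])

```text
clock: 20.78
eef_pos: [0.4674, 0.1804, 0.1535]
orientation: [0.675, 0.738, 0.0, 0.0]
ft_force: [0.5, -0.5, -8.5]
opening: 0.27
grip_force: 59.7
```

```bash
python3 -c "
from ctl2 import *
plan([.0005]+[.001]*11,.5,win=4)"
```

```text
R/L 0.0035 0.0144 (np.float64(218.0), np.float64(264.51)) area 699
t 20.83 meas [0.006 0.006 0.005 0.009] fit [0.006 0.006 0.007 0.008] G,b [0.345 0.001] phi -0.0007 -0.0006
psi,w [0.0084 0.0018] theta 0.0091
wy [-0.0012 -0.0033 -0.0018 -0.0036 -0.0012 -0.001 ]
psi [0.008 0.006 0.004 0.003 0.001 0.001] w [-0.012 -0.027 -0.012 -0.025 -0.011  0.001]
```

drive_tool([
  {"x": 0, "y": 0, "z": 0, "wx": 0, "wy": 0, "wz": 0, "hand": 1},
  {"x": 0, "y": 0, "z": 0, "wx": 0, "wy": 0, "wz": 0, "hand": 1},
  {"x": 0, "y": 0, "z": 0, "wx": 0, "wy": 0, "wz": 0, "hand": 1},
  {"x": 0, "y": 0, "z": 0, "wx": 0, "wy": 0, "wz": 0, "hand": 1},
  {"x": 0, "y": 0, "z": 0, "wx": 0, "wy": 0, "wz": 0, "hand": 1},
  {"x": 0, "y": 0, "z": 0, "wx": 0, "wy": 0, "wz": 0, "hand": 1},
  {"x": 0, "y": 0, "z": 0, "wx": 0, "wy": 0, "wz": 0, "hand": 1},
  {"x": 0, "y": 0, "z": 0, "wx": 0, "wy": 0, "wz": 0, "hand": 1},
  {"x": 0, "y": 0, "z": 0, "wx": 0, "wy": 0, "wz": 0, "hand": 1},
  {"x": 0, "y": 0, "z": 0, "wx": 0, "wy": 0, "wz": 0, "hand": 1},
  {"x": 0, "y": 0, "z": 0, "wx": 0, "wy": 0, "wz": 0, "hand": 1},
  {"x": 0, "y": 0, "z": 0, "wx": 0, "wy": 0, "wz": 0, "hand": 1},
])

```text
clock: 21.83
eef_pos: [0.4674, 0.1804, 0.1535]
orientation: [0.675, 0.738, 0.0, 0.0]
ft_force: [-1.3, -0.1, -8.3]
opening: 0.272
grip_force: 59.7
```

```bash
python3 -c "
from ctl2 import *
plan([0]*12,.5,win=4)"
```

```text
R/L 0.0034 0.0145 (np.float64(218.0), np.float64(264.495)) area 702
t 21.88 meas [0.006 0.005 0.009 0.009] fit [0.006 0.006 0.008 0.009] G,b [0.345  0.0009] phi -0.0007 -0.0005
psi,w [0.0096 0.0018] theta 0.0103
wy [-0.0013 -0.0035 -0.0026 -0.0044 -0.0026 -0.0006]
psi [0.009 0.007 0.005 0.003 0.002 0.001] w [-0.013 -0.029 -0.016 -0.026 -0.016 -0.   ]
```

drive_tool([
  {"x": 0, "y": 0, "z": 0, "wx": 0, "wy": 0, "wz": 0, "hand": 1},
  {"x": 0, "y": 0, "z": 0, "wx": 0, "wy": 0, "wz": 0, "hand": 1},
  {"x": 0, "y": 0, "z": 0, "wx": 0, "wy": 0, "wz": 0, "hand": 1},
  {"x": 0, "y": 0, "z": 0, "wx": 0, "wy": 0, "wz": 0, "hand": 1},
  {"x": 0, "y": 0, "z": 0, "wx": 0, "wy": 0, "wz": 0, "hand": 1},
  {"x": 0, "y": 0, "z": 0, "wx": 0, "wy": 0, "wz": 0, "hand": 1},
  {"x": 0, "y": 0, "z": 0, "wx": 0, "wy": 0, "wz": 0, "hand": 1},
  {"x": 0, "y": 0, "z": 0, "wx": 0, "wy": 0, "wz": 0, "hand": 1},
  {"x": 0, "y": 0, "z": 0, "wx": 0, "wy": 0, "wz": 0, "hand": 1},
  {"x": 0, "y": 0, "z": 0, "wx": 0, "wy": 0, "wz": 0, "hand": 1},
  {"x": 0, "y": 0, "z": 0, "wx": 0, "wy": 0, "wz": 0, "hand": 1},
  {"x": 0, "y": 0, "z": 0, "wx": 0, "wy": 0, "wz": 0, "hand": 1},
])

```text
clock: 22.88
eef_pos: [0.4674, 0.1804, 0.1535]
orientation: [0.675, 0.738, 0.0, 0.0]
ft_force: [0.7, -0.1, -8.3]
opening: 0.269
grip_force: 59.7
```

drive_tool([
  {"x": 0, "y": 0, "z": 0, "wx": 0, "wy": 0, "wz": 0, "hand": 1},
  {"x": 0, "y": 0, "z": 0, "wx": 0, "wy": 0, "wz": 0, "hand": 1},
  {"x": 0, "y": 0, "z": 0, "wx": 0, "wy": 0, "wz": 0, "hand": 1},
  {"x": 0, "y": 0, "z": 0, "wx": 0, "wy": 0, "wz": 0, "hand": 1},
  {"x": 0, "y": 0, "z": 0, "wx": 0, "wy": 0, "wz": 0, "hand": 1},
  {"x": 0, "y": 0, "z": 0, "wx": 0, "wy": 0, "wz": 0, "hand": 1},
  {"x": 0, "y": 0, "z": 0, "wx": 0, "wy": 0, "wz": 0, "hand": 1},
  {"x": 0, "y": 0, "z": 0, "wx": 0, "wy": 0, "wz": 0, "hand": 1},
  {"x": 0, "y": 0, "z": 0, "wx": 0, "wy": 0, "wz": 0, "hand": 1},
  {"x": 0, "y": 0, "z": 0, "wx": 0, "wy": 0, "wz": 0, "hand": 1},
  {"x": 0, "y": 0, "z": 0, "wx": 0, "wy": 0, "wz": 0, "hand": 1},
  {"x": 0, "y": 0, "z": 0, "wx": 0, "wy": 0, "wz": 0, "hand": 1},
])

```text
clock: 23.88
eef_pos: [0.4674, 0.1804, 0.1535]
orientation: [0.675, 0.738, 0.0, 0.0]
ft_force: [-0.2, 0.2, -8.7]
opening: 0.27
grip_force: 59.7
```

```bash
python3 - <<'E'
from ctl2 import *
plan([0]*24,.5,win=4)
im=viewer.get_image('side');m=viewer.camera_model('side');s=status.observe()
Q=R.from_quat(s['orientation']);g=s['eef_pos']+Q.apply([0,0,-.0187])
for r in (0,.12,.202,.258,.314): print(r,proj(m,g+Q.apply([0,.12,-r])).round(1))
cv2.imwrite('pics/up_s.png',im[150:350,220:400].repeat(3,0).repeat(3,1))
E
```

```text
R/L 0.0035 0.0146 (np.float64(218.0), np.float64(264.49)) area 703
t 23.93 meas [0.005 0.009 0.009 0.009] fit [0.006 0.009 0.009 0.009] G,b [ 3.45e-01 -1.00e-04] phi -0.0007 -0.0005
psi,w [0.0084 0.0002] theta 0.0091
wy [-0.0013 -0.0039 -0.0031 -0.0017  0.0001  0.0002]
psi [0.008 0.005 0.003 0.001 0.001 0.001] w [-0.015 -0.034 -0.026 -0.015 -0.     0.   ]
0 [304.9 295.2]
0.12 [304.  260.9]
0.202 [303.3 235.4]
0.258 [302.9 216.9]
0.314 [302.3 197.5]
```

View pics/up_s.png

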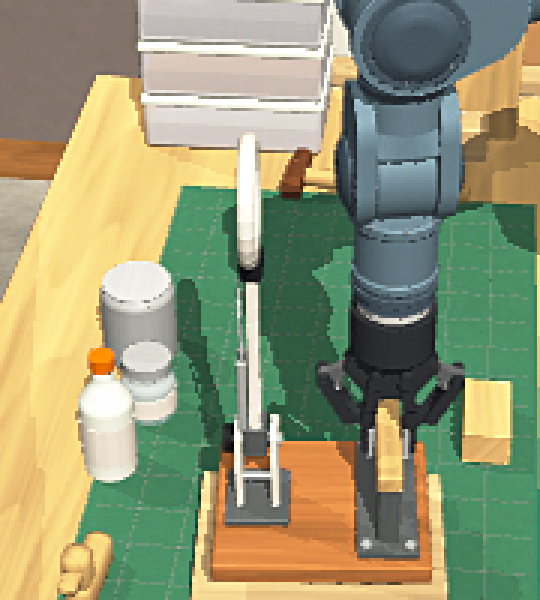

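The side view shows the arm upright, with the lens top at about (302,194) px. It has been held for more than 6 s. I'll lower gently.

drive_tool([
  {"x": 0, "y": 0, "z": 0, "wx": 0, "wy": 0, "wz": 0, "hand": 1},
  {"x": 0, "y": 0, "z": 0.0005, "wx": 0, "wy": 0, "wz": 0, "hand": 1},
  {"x": 0, "y": 0, "z": 0.001, "wx": 0, "wy": 0, "wz": 0, "hand": 1},
  {"x": 0, "y": 0, "z": 0.003, "wx": 0, "wy": 0, "wz": 0, "hand": 1},
  {"x": 0, "y": 0, "z": 0.005, "wx": 0, "wy": 0, "wz": 0, "hand": 1},
  {"x": 0, "y": 0, "z": 0.008, "wx": 0, "wy": 0, "wz": 0, "hand": 1},
  {"x": 0, "y": 0, "z": 0.011, "wx": 0, "wy": 0, "wz": 0, "hand": 1},
  {"x": 0, "y": 0, "z": 0.015, "wx": 0, "wy": 0, "wz": 0, "hand": 1},
  {"x": 0, "y": 0, "z": 0.02, "wx": 0, "wy": 0, "wz": 0, "hand": 1},
  {"x": 0, "y": 0, "z": 0.025, "wx": 0, "wy": 0, "wz": 0, "hand": 1},
  {"x": 0, "y": 0, "z": 0.03, "wx": 0, "wy": 0, "wz": 0, "hand": 1},
  {"x": 0, "y": 0, "z": 0.035, "wx": 0, "wy": 0, "wz": 0, "hand": 1},
])

```text
clock: 24.98
eef_pos: [0.4673, 0.1804, 0.1357]
orientation: [0.675, 0.738, 0.0, 0.0]
ft_force: [-0.0, -0.4, -8.8]
opening: 0.264
grip_force: 59.7
```

drive_tool([
  {"x": 0, "y": 0, "z": 0.005, "wx": 0, "wy": 0, "wz": 0, "hand": 1},
  {"x": 0, "y": 0, "z": 0.01, "wx": 0, "wy": 0, "wz": 0, "hand": 1},
  {"x": 0, "y": 0, "z": 0.015, "wx": 0, "wy": 0, "wz": 0, "hand": 1},
  {"x": 0, "y": 0, "z": 0.02, "wx": 0, "wy": 0, "wz": 0, "hand": 1},
  {"x": 0, "y": 0, "z": 0.024, "wx": 0, "wy": 0, "wz": 0, "hand": 1},
  {"x": 0, "y": 0, "z": 0.028, "wx": 0, "wy": 0, "wz": 0, "hand": 1},
  {"x": 0, "y": 0, "z": 0.031, "wx": 0, "wy": 0, "wz": 0, "hand": 1},
  {"x": 0, "y": 0, "z": 0.033, "wx": 0, "wy": 0, "wz": 0, "hand": 1},
  {"x": 0, "y": 0, "z": 0.034, "wx": 0, "wy": 0, "wz": 0, "hand": 1},
  {"x": 0, "y": 0, "z": 0.035, "wx": 0, "wy": 0, "wz": 0, "hand": 1},
])

```text
clock: 25.82
eef_pos: [0.4674, 0.1804, 0.1185]
orientation: [0.675, 0.738, 0.0, 0.0]
ft_force: [-0.3, -0.5, -8.0]
opening: 0.272
grip_force: 59.6
```

```bash
python3 -c "
from ctl2 import *
plan([0]*22,.5,win=4);print(status.observe()['eef_pos'],status.observe()['ft_force'])
goto([.4664,.181,.112],5.15)"
```

```text
R/L 0.0024 0.0071 (np.float64(220.0), np.float64(266.0)) area 663
t 25.87 meas [0.009 0.009 0.009 0.005] fit [0.009 0.009 0.008 0.006] G,b [ 0.345  -0.0006] phi -0.0007 -0.0006
psi,w [ 0.0042 -0.0013] theta 0.0048
wy [-0.0008 -0.0024 -0.0013  0.0002  0.0008  0.0008]
psi [ 0.004  0.002  0.    -0.     0.     0.001] w [-0.011 -0.023 -0.013  0.001  0.006  0.   ]
[0.46740614 0.1803574  0.11844393] [-0.10353678 -0.02095758 -8.68481459]
25.8667 pos [0.4674 0.1804 0.1184] shift [ 0.0015 -0.0019  0.0129] turn [ 0.0006  0.0006 -0.0005]
```

drive_tool([
  {"x": 0, "y": 0, "z": 0.0005, "wx": 0, "wy": 0, "wz": 0, "hand": 1},
  {"x": 0, "y": 0, "z": 0.0015, "wx": 0, "wy": 0, "wz": 0, "hand": 1},
  {"x": 0, "y": 0, "z": 0.0025, "wx": 0, "wy": 0, "wz": 0, "hand": 1},
  {"x": 0, "y": 0, "z": 0.0035, "wx": 0, "wy": 0, "wz": 0, "hand": 1},
  {"x": 0, "y": 0, "z": 0.0045, "wx": 0, "wy": 0, "wz": 0, "hand": 1},
  {"x": 0, "y": 0, "z": 0.0055, "wx": 0, "wy": 0, "wz": 0, "hand": 1},
  {"x": 0, "y": 0, "z": 0.0065, "wx": 0, "wy": 0, "wz": 0, "hand": 1},
  {"x": 0, "y": 0, "z": 0.0075, "wx": 0, "wy": 0, "wz": 0, "hand": 1},
  {"x": 0, "y": 0, "z": 0.0083, "wx": 0, "wy": 0, "wz": 0, "hand": 1},
  {"x": 0, "y": 0, "z": 0.009, "wx": 0, "wy": 0, "wz": 0, "hand": 1},
  {"x": 0, "y": 0, "z": 0.0095, "wx": 0, "wy": 0, "wz": 0, "hand": 1},
  {"x": 0, "y": 0, "z": 0.01, "wx": 0, "wy": 0, "wz": 0, "hand": 1},
])

```text
clock: 26.87
eef_pos: [0.4674, 0.1804, 0.1135]
orientation: [0.675, 0.738, 0.0, 0.0]
ft_force: [0.3, 0.6, -9.1]
opening: 0.271
grip_force: 59.6
```

drive_tool([
  {"x": 0, "y": 0, "z": 0.0005, "wx": 0, "wy": 0, "wz": 0, "hand": 1},
  {"x": 0, "y": 0, "z": 0.001, "wx": 0, "wy": 0, "wz": 0, "hand": 1},
  {"x": 0, "y": 0, "z": 0.0015, "wx": 0, "wy": 0, "wz": 0, "hand": 1},
  {"x": 0, "y": 0, "z": 0.002, "wx": 0, "wy": 0, "wz": 0, "hand": 1},
])

```text
clock: 27.2
eef_pos: [0.4673, 0.1804, 0.1127]
orientation: [0.675, 0.738, 0.0, 0.0]
ft_force: [-1.6, -0.6, -5.8]
opening: 0.271
grip_force: 60.0
```

```bash
python3 -c "
from ctl2 import *
plan([0]*16,.5,win=4);s=status.observe();print(s['eef_pos'],s['ft_force'],s['moment'])
goto([.4664,.181,.112],5.15)"
```

```text
R/L 0.0094 0.0122 (np.float64(221.0), np.float64(267.0)) area 645
t 27.25 meas [0.009 0.009 0.005 0.011] fit [0.009 0.008 0.008 0.009] G,b [3.45e-01 1.00e-04] phi -0.0007 -0.0005
psi,w [0.0083 0.0005] theta 0.009
wy [-0.0014 -0.004  -0.0031 -0.0017 -0.      0.0001]
psi [0.008 0.005 0.003 0.001 0.001 0.001] w [-0.016 -0.034 -0.026 -0.015  0.001  0.   ]
[0.46728574 0.18031605 0.1126305 ] [-1.66128309  0.03207317 -6.51320951] [-0.06169414  0.54310362 -0.05562646]
27.25 pos [0.4673 0.1803 0.1126] shift [ 0.0015 -0.0016  0.0013] turn [ 0.0005  0.0006 -0.0006]
```

Contact has begun. I'll creep on.

drive_tool([
  {"x": 0, "y": 0, "z": 0.0003, "wx": 0, "wy": 0, "wz": 0, "hand": 1},
  {"x": 0, "y": 0, "z": 0.0006, "wx": 0, "wy": 0, "wz": 0, "hand": 1},
  {"x": 0, "y": 0, "z": 0.0009, "wx": 0, "wy": 0, "wz": 0, "hand": 1},
  {"x": 0, "y": 0, "z": 0.0012, "wx": 0, "wy": 0, "wz": 0, "hand": 1},
  {"x": 0, "y": 0, "z": 0.0012, "wx": 0, "wy": 0, "wz": 0, "hand": 1},
])

```text
clock: 27.67
eef_pos: [0.4672, 0.1804, 0.1123]
orientation: [0.675, 0.738, 0.0, 0.0]
ft_force: [-4.4, -1.0, -1.0]
opening: 0.269
grip_force: 60.6
```

```bash
python3 -c "
from ctl2 import *
plan([0]*5,.5,win=4);s=status.observe();print(s['eef_pos'],s['ft_force'],s['moment'])
goto([.4664,.181,.112],5.15)"
```

```text
R/L -0.0003 0.0119 (np.float64(221.0), np.float64(266.0)) area 630
t 27.72 meas [0.009 0.005 0.011 0.006] fit [0.009 0.006 0.007 0.008] G,b [0.345  0.0005] phi -0.0007 -0.0005
psi,w [0.0077 0.0009] theta 0.0083
wy [-0.0014 -0.0039 -0.0032 -0.002  -0.0003 -0.0003]
psi [0.007 0.005 0.002 0.001 0.    0.001] w [-0.015 -0.033 -0.024 -0.013  0.003  0.   ]
[0.46726636 0.18036637 0.11230682] [-4.49015568 -0.64650417 -0.60679259] [-0.1421994   0.92077326  0.02288592]
27.7167 pos [0.4673 0.1804 0.1123] shift [ 0.0014 -0.0016  0.0006] turn [ 0.0007  0.0005 -0.0005]
```

drive_tool([
  {"x": 0, "y": -0.0005, "z": 0.0003, "wx": 0, "wy": 0, "wz": 0, "hand": 1},
  {"x": 0, "y": -0.001, "z": 0.0005, "wx": 0, "wy": 0, "wz": 0, "hand": 1},
  {"x": 0, "y": -0.0015, "z": 0.0005, "wx": 0, "wy": 0, "wz": 0, "hand": 1},
  {"x": 0, "y": -0.002, "z": 0.0005, "wx": 0, "wy": 0, "wz": 0, "hand": 1},
  {"x": 0, "y": -0.0025, "z": 0.0005, "wx": 0, "wy": 0, "wz": 0, "hand": 1},
  {"x": 0, "y": -0.0025, "z": 0.0005, "wx": 0, "wy": 0, "wz": 0, "hand": 1},
])

```text
clock: 28.22
eef_pos: [0.4673, 0.1804, 0.1123]
orientation: [0.675, 0.738, 0.001, 0.001]
ft_force: [-2.2, -0.3, 3.5]
opening: 0.271
grip_force: 61.2
```

```bash
python3 -c "
from ctl2 import *
plan([0]*6,.5,win=4);s=status.observe();print(s['eef_pos'],s['ft_force'],s['moment'])
goto([.4664,.181,.112],5.15)"
```

```text
R/L -0.0019 0.012 (np.float64(221.0), np.float64(265.84000000000003)) area 633
t 28.27 meas [0.005 0.011 0.006 0.005] fit [0.005 0.008 0.007 0.006] G,b [ 0.345  -0.0014] phi -0.0007 -0.0005
psi,w [ 0.0036 -0.0026] theta 0.0043
wy [-0.0005 -0.0019 -0.0008  0.0007  0.0015  0.0015]
psi [ 0.003  0.002  0.    -0.     0.     0.001] w [-0.008 -0.022 -0.012  0.001  0.008  0.   ]
[0.46725073 0.1803399  0.11224671] [-2.13425047 -2.44247174  3.84045689] [-0.18393259  0.51296086 -0.02938273]
28.2667 pos [0.4673 0.1803 0.1122] shift [ 0.0015 -0.0016  0.0005] turn [ 0.0027  0.0005 -0.0007]
```

Fz is now +3.8 N, so the riser carries the foot and it is seated. I'll open slowly.

drive_tool([
  {"x": 0, "y": 0, "z": 0, "wx": 0, "wy": 0, "wz": 0, "hand": 0.5},
  {"x": 0, "y": 0, "z": 0, "wx": 0, "wy": 0, "wz": 0, "hand": 0.45},
  {"x": 0, "y": 0, "z": 0, "wx": 0, "wy": 0, "wz": 0, "hand": 0.42},
  {"x": 0, "y": 0, "z": 0, "wx": 0, "wy": 0, "wz": 0, "hand": 0.38},
  {"x": 0, "y": 0, "z": 0, "wx": 0, "wy": 0, "wz": 0, "hand": 0.3},
  {"x": 0, "y": 0, "z": 0, "wx": 0, "wy": 0, "wz": 0, "hand": 0.2},
  {"x": 0, "y": 0, "z": 0, "wx": 0, "wy": 0, "wz": 0, "hand": 0.1},
])

```text
clock: 28.85
eef_pos: [0.4662, 0.1803, 0.1116]
orientation: [0.675, 0.738, 0.0, 0.0]
ft_force: [1.1, -1.1, -0.4]
opening: 0.451
grip_force: 0.0
```

```bash
python3 -c "
from ctl2 import *
plan([0]*7,.5,win=4);s=status.observe();print(s['eef_pos'],s['ft_force'],s['moment'],s['opening'])
goto([.4664,.181,.112],5.15)"
```

```text
R/L -0.0008 0.0113 (np.float64(221.0), np.float64(266.0)) area 632
t 28.9 meas [0.011 0.006 0.005 0.005] fit [0.011 0.006 0.005 0.005] G,b [ 3.45e-01 -2.00e-04] phi -0.0007 -0.0005
psi,w [ 0.0042 -0.0006] theta 0.0049
wy [-0.0005 -0.001  -0.0025 -0.0013  0.0003  0.0004]
psi [0.004 0.003 0.002 0.    0.    0.001] w [-0.006 -0.009 -0.021 -0.01   0.006  0.   ]
[0.46622105 0.18029296 0.11158475] [0.18065841 0.55492895 0.00601605] [ 0.00836511 -0.02256704 -0.02814283] 0.4544069671684298
28.9 pos [0.4662 0.1803 0.1116] shift [ 0.0014  0.0005 -0.0008] turn [ 0.0007  0.0005 -0.0005]
```

The grip is released and the arm still stands. I'll open a bit more, then rise straight up.

drive_tool([
  {"x": 0, "y": 0, "z": 0, "wx": 0, "wy": 0, "wz": 0, "hand": 0},
  {"x": 0, "y": 0, "z": 0, "wx": 0, "wy": 0, "wz": 0, "hand": -0.2},
  {"x": 0, "y": 0, "z": 0, "wx": 0, "wy": 0, "wz": 0, "hand": -0.4},
  {"x": 0, "y": 0, "z": 0, "wx": 0, "wy": 0, "wz": 0, "hand": -0.4},
  {"x": 0, "y": 0, "z": -0.01, "wx": 0, "wy": 0, "wz": 0, "hand": -0.4},
  {"x": 0, "y": 0, "z": -0.03, "wx": 0, "wy": 0, "wz": 0, "hand": -0.4},
  {"x": 0, "y": 0, "z": -0.06, "wx": 0, "wy": 0, "wz": 0, "hand": -0.4},
  {"x": 0, "y": 0, "z": -0.09, "wx": 0, "wy": 0, "wz": 0, "hand": -0.4},
  {"x": 0, "y": 0, "z": -0.12, "wx": 0, "wy": 0, "wz": 0, "hand": -0.4},
  {"x": 0, "y": 0, "z": -0.15, "wx": 0, "wy": 0, "wz": 0, "hand": -0.4},
  {"x": 0, "y": 0, "z": -0.17, "wx": 0, "wy": 0, "wz": 0, "hand": -0.4},
  {"x": 0, "y": 0, "z": -0.17, "wx": 0, "wy": 0, "wz": 0, "hand": -0.4},
])

```text
clock: 29.9
eef_pos: [0.4679, 0.1807, 0.1997]
orientation: [0.675, 0.738, 0.002, 0.002]
ft_force: [-0.1, 0.2, 0.4]
opening: 0.698
grip_force: 0.0
```

```bash
python3 - <<'E'
from h import *
s=status.observe();print(s['clock'],s['eef_pos'],s['ft_force'])
t=viewer.get_image('top');sd=viewer.get_image('side')
out=np.zeros((400,800,3),np.uint8);out[:300,:400]=cv2.resize(t[150:300,180:380],(400,300));out[:,400:]=cv2.resize(sd[150:350,220:420],(400,400))
cv2.imwrite('pics/fin.png',out)
E
```

```text
29.9 [0.46789472 0.18072459 0.19972113] [-0.13965738  0.16689101  0.35497885]
```

View pics/fin.png

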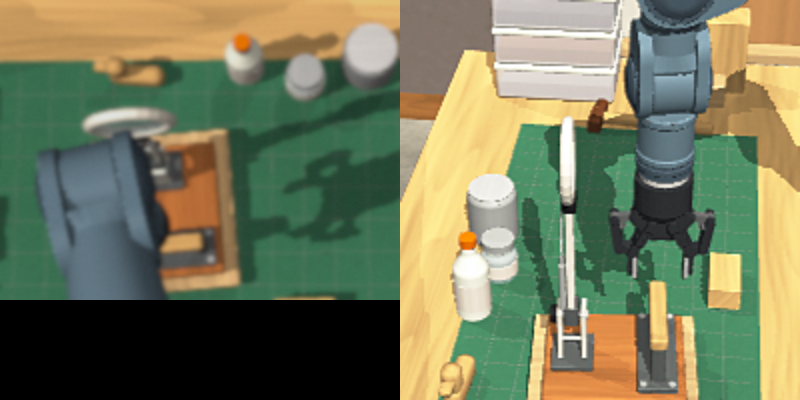

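The foot sits centred on the riser, the arm stands upright on its own with the lens at about (568,160) in the picture, and the gripper is clear. I'll hand in now.

```bash
python3 -c "
from bench import close_job
print(close_job())"
```

```text
the job is handed in; nothing more can be done
None
```

The magnifier stands on the middle of the riser with its arm upright on its own; the arm was held upright in the air for over 6 s before the set-down, the gripper is clear, and the job was handed in at about 30 s on the clock.

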